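# Rack a tray of model coaches on the rails above the parked one

## Task

In the tray rack's bay nearer the robot, slide the loose tray of model coaches, by its wooden handle and from the front, onto the free rail pair directly above the tray already parked there. Keep it level and slide it in until it has pushed the sliding wooden buffer at the back of the bay all the way in and is pressed firmly against its stop, with a push of about 15 newtons but no ramming. Then let go, leave it there, and leave the other things on the table alone.

Things in the scene. Friction and masses are not known exactly. Their poses are not given: they have to be found in the camera images.
- tray: The loose tray: aluminium sheet 170 long (x) x 90 wide (y) x 4 mm thick, three model coaches fixed on it (29 mm tall, within x -63..63, y -30..30). Origin: centre of the sheet's underside; x points from the handle to the leading edge, z up. Wooden handle: upright plate 12 mm thick (y), 32 mm tall from the underside up, from x = -135 to -85 mm, pinched across y. About 0.2 kg.
- rack: Fixed tray rack, wood and aluminium, 178 mm tall, open in front. Origin: centre of its foot on the table; x points in (trays enter at x = -98 mm), z up. Two bays, centred at y = +60 mm (nearer the robot) and y = -60 mm, each with three pairs of channel rails along x; a sheet's side edges slide in the channels, its underside on ledges at z = 50, 105 and 160 mm. Takes no force over 28 N.
- bay (a point): Front of the nearer bay: bay centre line, 90 mm before the rack's origin along x, at table height; axes as the rack's. The channels are 8 mm high above the ledge and 94 mm wide between side walls, from 4 mm behind this point on; before that a 12 mm long mouth flares by about 5 mm up, down and to either side.
- parked_low: A fixed tray, same shape, origin and axes as the loose one, parked on the lowest rail pair (50 mm) of one of the two bays.
- parked_mid: A fixed tray, same shape, origin and axes as the loose one, parked on the middle rail pair (105 mm) of the other bay. Only the parked tray in the nearer bay counts.
- buffer (a joint): Travel (m) of the upright wooden buffer bar at the back of the nearer bay, behind its middle and upper pairs: 0 out, 0.012 all the way in, on a hard stop. Slides in rack +x against a steady 4 N of friction, no spring, stays where left. Its carriage is clamped at an unknown depth: with the buffer in, a tray against it has its origin anywhere from x = -35 to -5 mm of the rack.
- station: Bystander: a small model station, 50 x 110 x 50 mm, origin under its centre.
- mug: Bystander: a white mug, 76 mm wide and 85 mm tall, origin under its centre.
- screwdriver: Bystander: a screwdriver 170 mm long lying on the table.

How it is judged:
By the outcome, as a careful person would: the job done as asked, in the order asked, and still so for the second after the job is handed in, with the robot touching nothing.
It also fails if it takes over 72 s, if anything falls off the work surface, if the arm or the gripper's body presses on something with over 40 N, if the wrist force passes 120 N, or if a joint passes its speed limit or range.

## Robot

A 6-joint arm with a two-finger parallel gripper is mounted at the origin on the work surface. World frame = base frame: x ahead of the robot, y to its left, z up, the work surface at z = 0. Lengths are in mm, angles in rad, forces in N, time in s.
With the tool pointing down it reaches from about 300 to 750 mm from the base axis. Payload 8.5 kg.
Tool frame: the origin (TCP) lies at the very end of the fingers, on their centre line; the grasp point (between the pads) lies 19 mm behind it (bot.grip_depth is the distance from the TCP to the grasp point, in mm); z points along the fingers, y is the direction in which the jaws open and shut (so a half turn about z gives the same grasp; the last joint's range is limited). The gripper opens to 85 mm and grips with 20 to 120 N. Pads are 22 mm wide; open, the fingers measure 114 mm over their backs; the gripper's body (76 mm by 85 mm) begins 54 mm behind the grasp point. The pads swing forward as they close: fully open they stand 13 mm farther back than shut.
Start: joints at [-1.433, 0.381, 1.297, -0, 1.464, -0.215], TCP at [190.033, -516.108, 202.522] pointing down, gripper open.
Joint ranges: [-3.11, 3.11], [-0.89, 2.33], [0.22, 2.48], [-1.42, 4.56], [0.17, 2.85], [-2.88, 2.88]. Speed limits (rad/s): [2.39, 2.39, 3.14, 3.14, 3.14, 3.14].

## Interface

Orientations are given as a rotation vector (axis times angle).
In Python, from cell import bot, read_camera, workorder gives the robot as it stands.
- The arm moves only by the tool play_rows, never from a script. Its argument "motion" is a list of rows, each an object with "slide": the shift along the world's x, y, z in cm, a list of three; "rotation": the turn, a rotation vector about the world's x, y, z in degrees, a list of three; "gripper": the finger opening in cm, from 0 to 8.54. In form: [{"slide": [dx, dy, dz], "rotation": [wx, wy, wz], "gripper": gripper}, ...]. A call has 1 to 20 rows; each row is the pose to reach, as a shift and turn from the pose commanded when the call began; what a row does not reach only later rows make up. A row lasts 1/10 s, in which the tool goes at most 50 mm and 8.59 degrees, less where a joint would pass 70% of its speed; a pose out of reach is approached as far as the arm can. A call with a gripper value outside its range is refused whole. The fingers move at their own pace and stop on an object; "force" is the grip in N (left out, the last holds). Time passes only in rows, so rows that repeat a pose let the fingers close. It gives the time, the measured TCP pose, the force and the opening at its end, in the units of the state.
- bot.state(): the state, without advancing time (a new reading comes with each control period).
- read_camera(name): name is "scene" or "top" or "wrist"; returns a dict with "img" (480x640x3 uint8, red, green, blue), "fx", "fy", "cx", "cy" (pixels), "xyz" and "orientation" of the camera in the world. Camera axes: x right, y down, z forward; pixel columns grow to the right and rows downward; lengths in mm; the calibration is good to about 2 mm. A picture is of the moment at which its call begins. There is no depth.
- workorder.sign_off(): hands the job in, once; it reports no verdict.
The state is a dict: "time_s": time; "joints": joint angles; "joint_vel": joint speeds; "joint_efforts": joint torques, N m; "position": TCP position; "tcp_rot": TCP orientation; "force": force on the tool from outside, world axes, zero at the start; "ft_torque": the same for the moment, N m; "gripper_width": finger opening in mm.
Only numpy, scipy, OpenCV 4.12 (cv2) and the standard library are available. Lean on these libraries where they do the work, as an engineer would, in place of code of your own. Each camera call takes 0.05 s, during which the arm holds its last target.

## Working session

There is one attempt and no reset: what is moved stays moved. The work goes in short steps, Python scripts to look and compute and a tool call to move; the robot and the scene stay as the last step left them, time stands still between calls to the robot, and variables do not carry over. Pictures are saved under pics/ and viewed, and the job is handed in when it is done.

Besides the shell and the picture viewer there is one more tool, called after "Emit:" as name([rows], argument=value, ...), one row to a line, values as JSON. play_rows: Moves the arm, as the interface text tells. Its arguments: {"type":"object","properties":{"motion":{"type":"array","items":{"type":"object","properties":{"slide":{"type":"array","items":{"type":"number"}},"rotation":{"type":"array","items":{"type":"number"}},"gripper":{"type":"number"}}}},"force":{"type":"number"}},"required":["motion"]}

```bash
ls; mkdir -p pics
python3 - <<'E'
from cell import bot, read_camera
import cv2,json
for n in ["scene","top","wrist"]:
    c=read_camera(n); cv2.imwrite(f"pics/{n}0.png",c["img"][:,:,::-1])
    print(n,{k:c[k] for k in c if k!="img"})
print(bot.state())
E
```

```text
pics
scene {'fx': 472.2721517655456, 'fy': 472.2721517655456, 'cx': 320.89600746279893, 'cy': 243.82564663544616, 'xyz': array([1329.06679719,  -39.40004318,  824.70883565]), 'orientation': array([-1.7446565 , -1.76252435,  0.77609718])}
top {'fx': 537.8943186230349, 'fy': 537.8943186230349, 'cx': 316.702057536755, 'cy': 244.38909479346756, 'xyz': array([ 464.00685473,  -52.02086492, 1150.30086478]), 'orientation': array([-2.21113708,  2.17727397, -0.09961245])}
wrist {'fx': 351.40736435546484, 'fy': 351.40736435546484, 'cx': 321.4831130808662, 'cy': 233.1327966548584, 'xyz': array([ 251.80666792, -492.92179261,  373.89435404]), 'orientation': array([ 2.39367803, -1.67012614, -0.22193872])}
{'time_s': 0.15, 'joints': array([-1.43330056e+00,  3.81076017e-01,  1.29801041e+00, -1.75132135e-06,
        1.46361037e+00, -2.15261637e-01]), 'joint_vel': array([ 0.0010352 , -0.00179374, -0.00161721, -0.00035554,  0.00071169,
       -0.00115536]), 'joint_efforts': array([ 2.58216642e-03, -4.48623490e+01, -2.31344408e+01, -1.36625063e-04,
        3.78618293e-03, -1.08547198e-05]), 'position': array([ 190.00090634, -515.881531  ,  202.06066907]), 'tcp_rot': array([-3.09176629e+00, -5.51048170e-01, -6.46651805e-05]), 'force': array([ 0.60841085,  0.44464057, -0.48034424]), 'ft_torque': array([-0.00236288, -0.03068826,  0.02302433]), 'gripper_width': 85.29282013055172}
```

View pics/scene0.png

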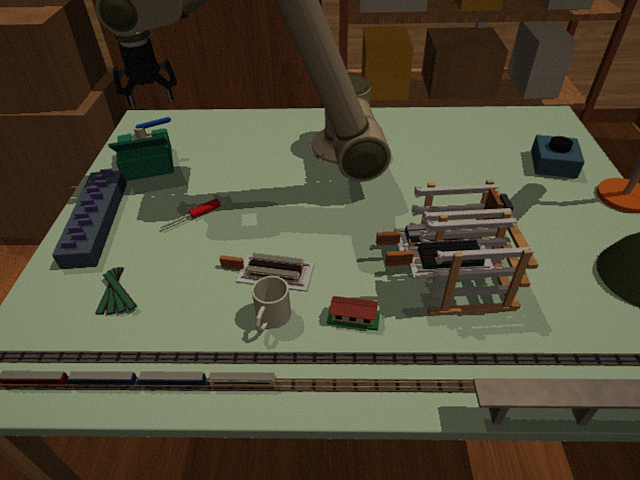

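View pics/top0.png

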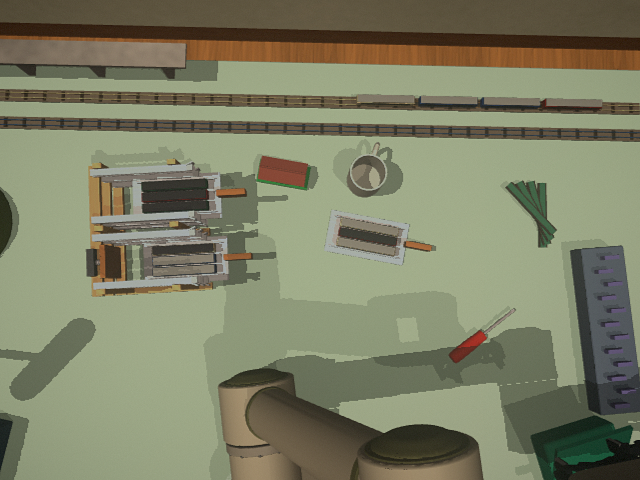

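View pics/wrist0.png

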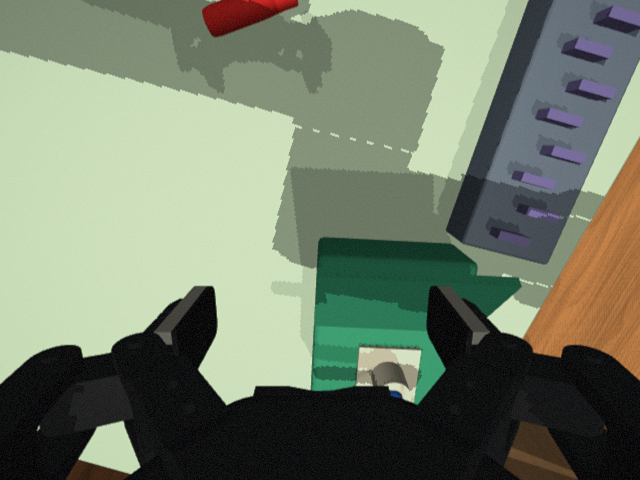

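The top view shows the loose tray at (367,237) with its handle at (418,246). The rack is on the left with its front facing right, and the nearer bay is the lower one, with its parked handle at (238,257). I'll zoom in for corner positions.

```bash
cat > h.py <<'E'
import numpy as np,cv2
from scipy.spatial.transform import Rotation as R
from cell import bot, read_camera
def ray(c,p):
    d=np.array([(p[0]-c["cx"])/c["fx"],(p[1]-c["cy"])/c["fy"],1.])
    d=R.from_rotvec(c["orientation"]).apply(d); return np.array(c["xyz"]),d/np.linalg.norm(d)
def plane(c,p,z):
    o,d=ray(c,p); return o+d*(z-o[2])/d[2]
def tri(c1,p1,c2,p2):
    o1,d1=ray(c1,p1);o2,d2=ray(c2,p2)
    s=np.linalg.lstsq(np.array([d1,-d2]).T,o2-o1,rcond=None)[0]
    a=o1+s[0]*d1;b=o2+s[1]*d2
    return (a+b)/2,np.linalg.norm(a-b)
def proj(c,P):
    q=R.from_rotvec(c["orientation"]).inv().apply(np.atleast_2d(P)-c["xyz"])
    return np.c_[q[:,0]/q[:,2]*c["fx"]+c["cx"],q[:,1]/q[:,2]*c["fy"]+c["cy"]]
def crop(img,x,y,w,h,s,name):
    cv2.imwrite(name,cv2.resize(img[y:y+h,x:x+w,::-1],None,fx=s,fy=s,interpolation=cv2.INTER_CUBIC))
E
python3 - <<'E'
from h import *
t=read_camera("top")["img"]; s=read_camera("scene")["img"]
crop(t,80,150,190,150,4,"pics/t_rack.png")
crop(t,310,195,140,80,5,"pics/t_tray.png")
crop(s,360,170,190,150,4,"pics/s_rack.png")
crop(s,210,235,140,100,5,"pics/s_tray.png")
E
```

```text
(no output)
```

View pics/t_rack.png

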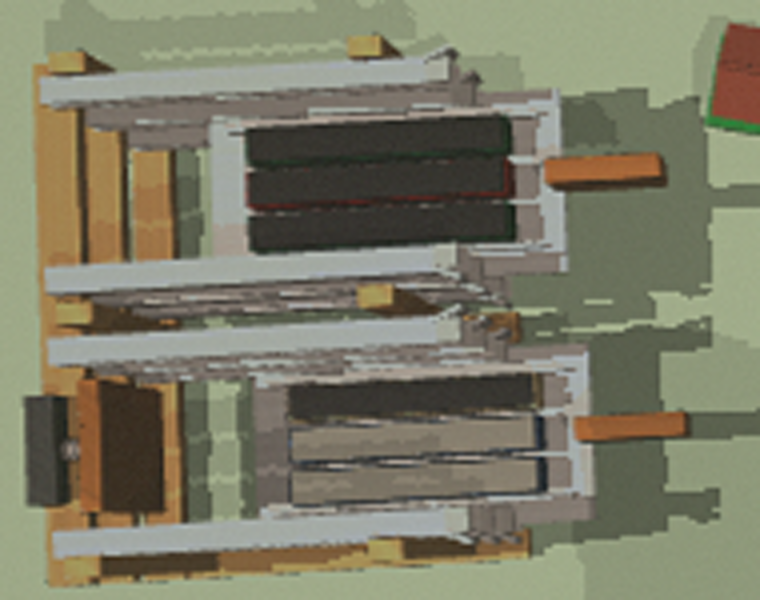

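View pics/t_tray.png

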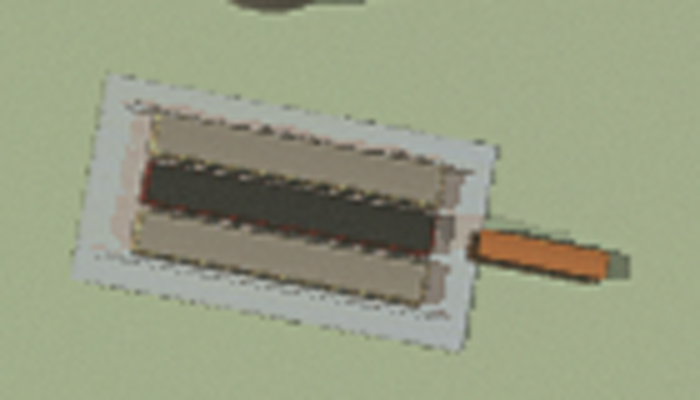

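View pics/s_rack.png

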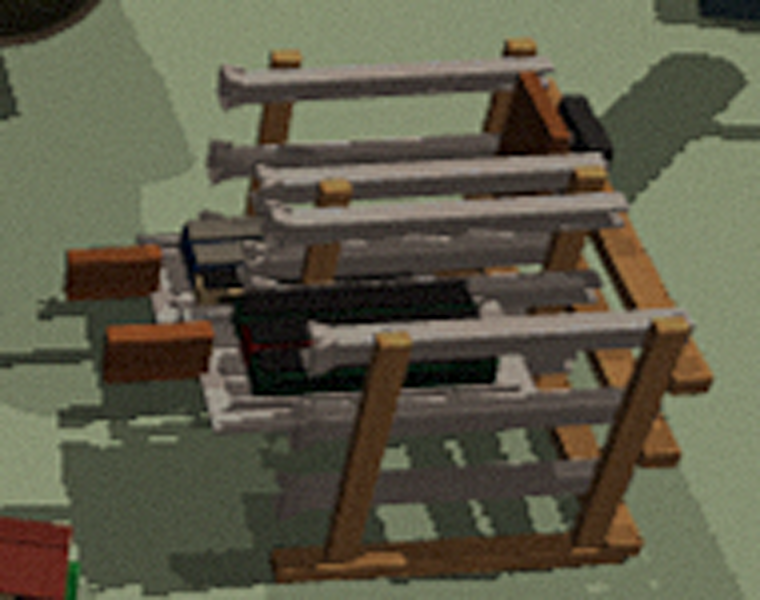

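View pics/s_tray.png

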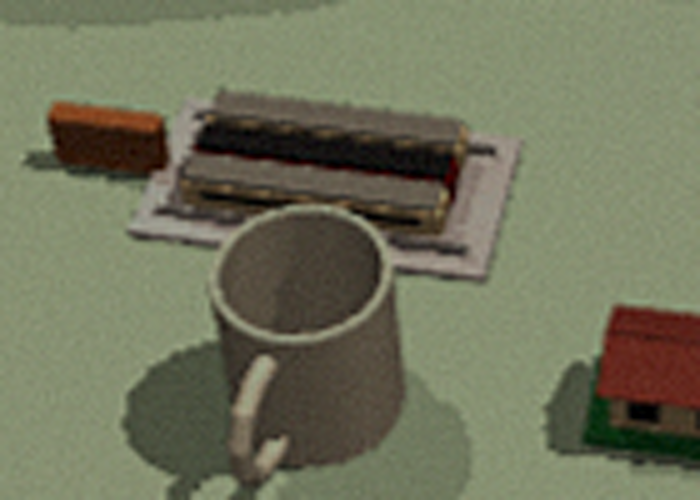

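Run:
```python
from h import *
t=read_camera("top"); s=read_camera("scene")
T=lambda u,v:(u/4+80-.375,v/4+150-.375)
S=lambda u,v:(u/4+360-.375,v/4+170-.375)
for n,a,b in [("near handle end",(688,424),(67,253)),("far handle end",(664,168),(105,329)),
 ("p_near_front",(385,548),(285,58)),("p_near_back",(82,568),(519,47)),("p_mid_front",(377,296),(333,188)),("p_mid_back",(75,315),(590,178)),("p_far_front",(366,46),(392,340)),("p_far_back",(70,62),(671,326)),
 ("buffer near-top corner",(90,445),(528,75))]:
    p,e=tri(t,T(*a),s,S(*b)); print(n,p.round(1),round(e,1))
# near tray sheet corners on z=54: back-right corners visible in top
for z in (54,109):
  print(z,[plane(t,T(*q),z)[:2].round(1) for q in [(588,350),(592,517)]], "far",[plane(t,T(*q),z)[:2].round(1) for q in [(560,90),(567,270),(212,122)]])
# near rails upper
for q in [(48,345),(50,365),(460,315),(462,342),(52,535),(54,557),(468,505),(470,532)]: print(q,plane(t,T(*q),176)[:2].round(1))
```

```text
near handle end [516.2  57.1  82.6] 1.0
far handle end [634.7  65.6 137.8] 0.9
p_near_front [453.6 180.8 175.4] 1.9
p_near_back [442.6 315.7 174.2] 2.4
p_mid_front [567.4 188.6 175.2] 1.1
p_mid_back [556.8 325.4 172.4] 0.6
p_far_front [681.8 197.3 176.7] 0.6
p_far_back [672.2 332.  176.1] 0.9
buffer near-top corner [496.9 304.6 195.7] 5.6
54 [array([554.5, 111.2]), array([469.6, 107. ])] far [array([688.3, 129.2]), array([595.3, 123. ]), array([668.4, 306.2])]
109 [array([550. , 103.1]), array([469.3,  99. ])] far [array([677.1, 120.1]), array([588.7, 114.2]), array([658.2, 288.2])]
(48, 345) [542.7 335.8]
(50, 365) [533.7 334.5]
(460, 315) [559.4 151.3]
(462, 342) [547.1 150. ]
(52, 535) [457.3 330.2]
(54, 557) [447.5 328.9]
(468, 505) [473.5 145.1]
(470, 532) [461.4 143.8]
```

The parked tray in the nearer bay has its handle top at z ≈ 83, so it is on the lowest pair and the target is the 105 mm middle pair. Next is the loose tray's pose and the rack frame.

Run:
```python
from h import *
t=read_camera("top"); s=read_camera("scene")
T=lambda u,v:(u/5+310-.4,v/5+195-.4)
S=lambda u,v:(u/5+210-.4,v/5+235-.4)
C=np.array([plane(t,T(*q),4) for q in [(110,75),(497,145),(463,352),(73,280)]])[:,:2]
print(C.round(1)); print("edges",[np.linalg.norm(C[i]-C[(i+1)%4]).round(1) for i in range(4)],"ctr",C.mean(0))
ax=(C[0]+C[3]-C[1]-C[2])/2; print("yaw",np.degrees(np.arctan2(ax[1],ax[0])))
# handle colour mask in top
im=t["img"].astype(int); m=((im[:,:,0]-im[:,:,2]>60)&(im[:,:,0]>120)).astype(np.uint8); m[:,:400]=0;m[:,440:]=0;m[:230]=0;m[265:]=0
r=cv2.minAreaRect(cv2.findNonZero(m)); print(r)
bp=np.array([plane(t,q,32)[:2] for q in cv2.boxPoints(r)]);print(bp.round(1),bp.mean(0))
u=ax/np.linalg.norm(ax); print("pred handle centre",C.mean(0)-110*u, "u",u)
print("handle tri", tri(t,T(608,262),s,S(50,108)))
# rack
P=np.array([[453.6,180.8],[567.4,188.6],[681.8,197.3],[442.6,315.7],[556.8,325.4],[672.2,332.]])
d=(P[3:]-P[:3]).mean(0); e=((P[2]-P[0])+(P[5]-P[3]))/2
print("rack yaw",np.degrees(np.arctan2(d[1],d[0])),np.degrees(np.arctan2(-e[0]*-1,0)) ,90+np.degrees(np.arctan2(e[1],e[0])),"ctr",P.mean(0))
st=bot.state(); M=R.from_rotvec(st["tcp_rot"]).as_matrix(); print(M.round(3))
w=read_camera("wrist"); print("cam in tool",M.T@(w["xyz"]-st["position"]))
# foot points
for q in [(528,555),(530,531),(50,583),(40,65)]:
  print(plane(t,(q[0]/4+80,q[1]/4+150),12)[:2].round(1))
```

```text
[[ 621.6 -104.5]
 [ 594.2 -271.4]
 [ 505.  -257. ]
 [ 533.2  -89.8]]
edges [np.float64(169.2), np.float64(90.4), np.float64(169.6), np.float64(89.7)] ctr [ 563.49087792 -180.67971447]
yaw 80.55399102057402
((418.24530029296875, 245.3584747314453), (25.677536010742188, 5.037219524383545), 10.619654655456543)
[[ 544.9 -258.1]
 [ 555.3 -260. ]
 [ 546.3 -313.1]
 [ 535.8 -311.1]] [ 545.58569077 -285.57168225]
pred handle centre [ 545.43788307 -289.18819053] u [0.16411814 0.98644069]
handle tri (array([ 542.52371426, -312.72120621,   33.09382605]), np.float64(0.3678323779215893))
rack yaw 94.39008036943474 90.0 94.09806851702167 ctr [562.4        256.63333333]
[[ 0.938  0.346 -0.   ]
 [ 0.346 -0.938  0.   ]
 [ 0.    -0.    -1.   ]]
cam in tool [  65.97605537   -0.35764755 -171.91471427]
[448.6 145.2]
[461.2 144.5]
[430.4 393.7]
[704.4 411.1]
```

```bash
cat >> h.py <<'E'
def grot(yaw,tilt):
    a,b=np.radians(yaw),np.radians(tilt); u=np.array([np.cos(a),np.sin(a),0]);k=np.array([0,0,1.])
    z=-np.cos(b)*k+np.sin(b)*u; x=np.cos(b)*u+np.sin(b)*k
    return R.from_matrix(np.c_[x,np.cross(z,x),z])
E
python3 - <<'E'
from h import *
st=bot.state(); R0=R.from_rotvec(st["tcp_rot"]); G=grot(80.55,15)
print("rot",np.degrees((G*R0.inv()).as_rotvec()).round(2), (np.array([544.3,-296.1,6.6])-st["position"]).round(1))
t=read_camera("top"); s=read_camera("scene")
print("mug",plane(t,(367,172),85), plane(t,(367,195),0))
T=lambda u,v:(u/4+80-.375,v/4+150-.375)
S=lambda u,v:(u/4+360-.375,v/4+170-.375)
for a,b in [((462,518),(221,85)),((458,328),(258,180))]: print("rail front",tri(t,T(*a),s,S(*b)))
E
```

```text
rot [ 12.1  -10.02  59.98] [ 354.3  220.  -195.9]
mug [ 687.80172275 -170.97091503   85.        ] [ 655.30716329 -180.86729625    0.        ]
rail front (array([467.5130633 , 146.03691925, 167.41962131]), np.float64(6.450028040622852))
rail front (array([553.96462102, 152.40349374, 169.59231331]), np.float64(1.8594597986785089))
```

Emit:
play_rows([
  {"slide": [4, 2.5, 0], "rotation": [1.3, -1.1, 6.7], "gripper": 5},
  {"slide": [8, 5, 0], "rotation": [2.7, -2.2, 13.3], "gripper": 5},
  {"slide": [12, 7.5, 0], "rotation": [4, -3.3, 20], "gripper": 5},
  {"slide": [16, 10, 0], "rotation": [5.4, -4.4, 26.7], "gripper": 5},
  {"slide": [20, 12.5, -1], "rotation": [6.7, -5.6, 33.3], "gripper": 5},
  {"slide": [24, 15, -3], "rotation": [8.1, -6.7, 40], "gripper": 5},
  {"slide": [28, 17.5, -5], "rotation": [9.4, -7.8, 46.7], "gripper": 5},
  {"slide": [32, 20, -7], "rotation": [10.7, -8.9, 53.3], "gripper": 5},
  {"slide": [35.4, 22, -8], "rotation": [12.1, -10, 60], "gripper": 5},
  {"slide": [35.4, 22, -8], "rotation": [12.1, -10, 60], "gripper": 5},
  {"slide": [35.4, 22, -8], "rotation": [12.1, -10, 60], "gripper": 5},
  {"slide": [35.4, 22, -8], "rotation": [12.1, -10, 60], "gripper": 5},
  {"slide": [35.4, 22, -8], "rotation": [12.1, -10, 60], "gripper": 5},
])

```text
time_s: 1.9
position: [543.4, -297.0, 123.2]
tcp_rot: [-2.259, -1.911, -0.297]
force: [-0.1, -0.1, 0.0]
gripper_width: 49.9
```

Run:
```python
from h import *
w=read_camera("wrist"); cv2.imwrite("pics/w1.png",w["img"][:,:,::-1])
st=bot.state(); print(st["position"],R.from_rotvec(st["tcp_rot"]).as_matrix().round(3),st["gripper_width"])
im=w["img"].astype(int); m=((im[:,:,0]-im[:,:,2]>60)&(im[:,:,0]>90)).astype(np.uint8)
n,l,S,c=cv2.connectedComponentsWithStats(m)
for i in range(1,n):
    if S[i,4]>100: print(S[i],c[i])
```

```text
[ 543.42726076 -296.97447759  123.21412692] [[ 0.16   0.986  0.043]
 [ 0.953 -0.166  0.254]
 [ 0.258  0.001 -0.966]] 49.880526695280494
[ 316  208   15   69 1032] [323.00678295 241.96705426]
[ 47 367  25  19 109] [ 59.31192661 374.90825688]
```

View pics/w1.png

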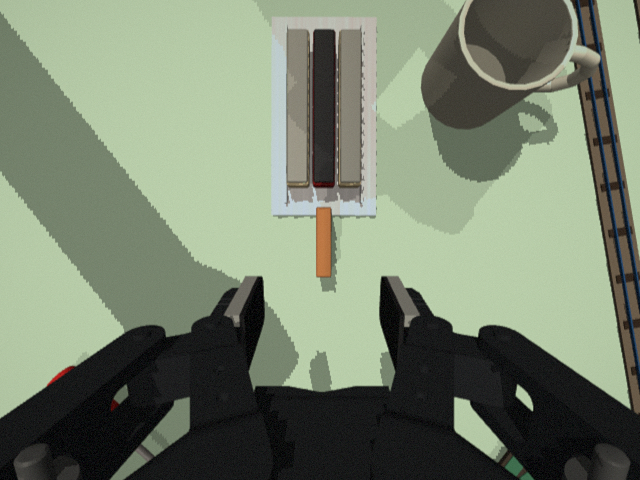

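The handle is centred between the fingers at columns 316–331, rows 208–277. I'll check its position on the z = 32 plane.

Run:
```python
from h import *
w=read_camera("wrist")
for q in [(323.5,276),(323.5,208)]: print(plane(w,q,32).round(1))
print([plane(w,q,4).round(1)[:2] for q in [(273,17),(377,17),(376.5,216),(273,216)]])
```

```text
[ 542.8 -311.4   32. ]
[ 551.6 -259.1   32. ]
[array([536.6, -88.3]), array([ 624.7, -103.1]), array([ 595.9, -271.6]), array([ 508.1, -256.8])]
```

Emit:
play_rows([
  {"slide": [0, 0, -2.5], "rotation": [0, 0, 0], "gripper": 5},
  {"slide": [0, 0, -5], "rotation": [0, 0, 0], "gripper": 5},
  {"slide": [0, 0, -7.5], "rotation": [0, 0, 0], "gripper": 5},
  {"slide": [0, 0, -9], "rotation": [0, 0, 0], "gripper": 5},
  {"slide": [0, 0, -9], "rotation": [0, 0, 0], "gripper": 5},
])

```text
time_s: 2.5
position: [542.9, -295.8, 30.9]
tcp_rot: [-2.255, -1.909, -0.296]
force: [0.1, -1.0, -0.4]
gripper_width: 50.4
```

Emit:
play_rows([
  {"slide": [0.15, 0.3, -1], "rotation": [0, 0, 0], "gripper": 5},
  {"slide": [0.15, 0.3, -2], "rotation": [0, 0, 0], "gripper": 5},
  {"slide": [0.15, 0.3, -2.5], "rotation": [0, 0, 0], "gripper": 5},
  {"slide": [0.15, 0.3, -2.5], "rotation": [0, 0, 0], "gripper": 5},
  {"slide": [0.15, 0.3, -2.5], "rotation": [0, 0, 0], "gripper": 2},
  {"slide": [0.15, 0.3, -2.5], "rotation": [0, 0, 0], "gripper": 1},
  {"slide": [0.15, 0.3, -2.5], "rotation": [0, 0, 0], "gripper": 0.5},
  {"slide": [0.15, 0.3, -2.5], "rotation": [0, 0, 0], "gripper": 0.5},
  {"slide": [0.15, 0.3, -2.5], "rotation": [0, 0, 0], "gripper": 0.5},
  {"slide": [0.15, 0.3, -2.5], "rotation": [0, 0, 0], "gripper": 0.5},
  {"slide": [0.15, 0.3, -2.5], "rotation": [0, 0, 0], "gripper": 0.5},
  {"slide": [0.15, 0.3, -2.5], "rotation": [0, 0, 0], "gripper": 0.5},
], force=100)

```text
time_s: 3.7
position: [545.5, -293.1, 7.5]
tcp_rot: [-2.256, -1.913, -0.297]
force: [0.9, 0.2, 0.6]
gripper_width: 4.9
```

Run:
```python
from h import *
w=read_camera("wrist"); cv2.imwrite("pics/w2.png",w["img"][:,:,::-1]); print(bot.state())
```

```text
{'time_s': 3.75, 'joints': array([-0.78414321,  0.74087406,  1.26894239,  0.22060051,  1.29269893,
       -0.69755309]), 'joint_vel': array([-0.0016249 , -0.00045326, -0.00154616, -0.00035818, -0.00121874,
       -0.00011555]), 'joint_efforts': array([-2.50858946e-03, -5.77317381e+01, -1.83269942e+01,  5.48278391e-01,
        4.79641501e-01,  6.53590632e-05]), 'position': array([ 545.52033913, -293.10540591,    7.51182898]), 'tcp_rot': array([-2.2562444 , -1.91251973, -0.29658251]), 'force': array([-0.72873883,  0.45974403,  0.69268105]), 'ft_torque': array([-0.08657362,  0.00431132,  0.03130377]), 'gripper_width': 5.078705368756576}
```

View pics/w2.png

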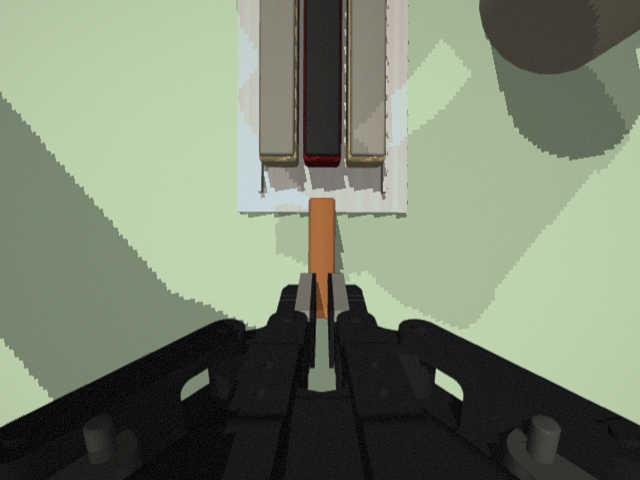

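Run:
```python
from h import *
w=read_camera("wrist"); s=bot.state(); Rm=R.from_rotvec(s["tcp_rot"])
for n,p in [("tcp",[0,0,0]),("grip",[0,0,-19]),("tcp+x11",[11,0,0]),("tcp-x11",[-11,0,0]),("up40+x11",[11,0,-40]),("up40-x11",[-11,0,-40])]:
    print(n,proj(w,s["position"]+Rm.apply(p)).round(1), (s["position"]+Rm.apply(p)).round(1))
for q in [(322,198),(322,316)]: print(plane(w,q,32).round(1),plane(w,q,0).round(1))
for z in (32,):
  print([plane(w,q,z).round(1) for q in [(309,240),(334,240)]])
crop(w["img"],220,180,200,150,4,"pics/w2c.png")
a=read_camera("scene"); crop(a["img"],180,200,190,140,4,"pics/s2c.png")
```

```text
tcp [[321.3 270.1]] [ 545.5 -293.1    7.5]
grip [[321.2 284.8]] [ 544.7 -297.9   25.9]
tcp+x11 [[321.2 250. ]] [ 547.3 -282.6   10.4]
tcp-x11 [[321.3 289.7]] [ 543.8 -303.6    4.7]
up40+x11 [[321.2 280.4]] [ 545.6 -292.8   49. ]
up40-x11 [[321.2 329.3]] [ 542.1 -313.8   43.3]
[ 551.7 -258.5   32. ] [ 552.2 -255.4    0. ]
[ 542.9 -311.    32. ] [ 541.7 -318.5    0. ]
[array([ 542.8, -276.2,   32. ]), array([ 553.9, -278. ,   32. ])]
```

View pics/w2c.png

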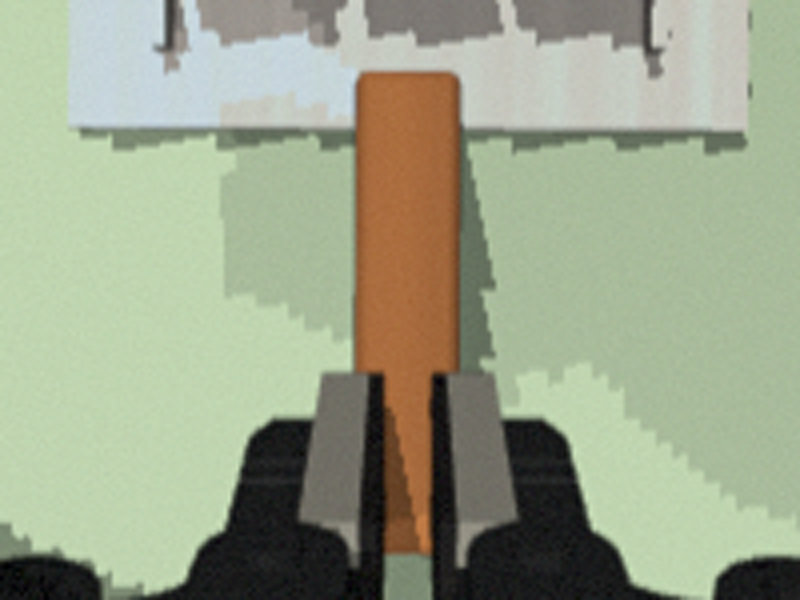

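View pics/s2c.png

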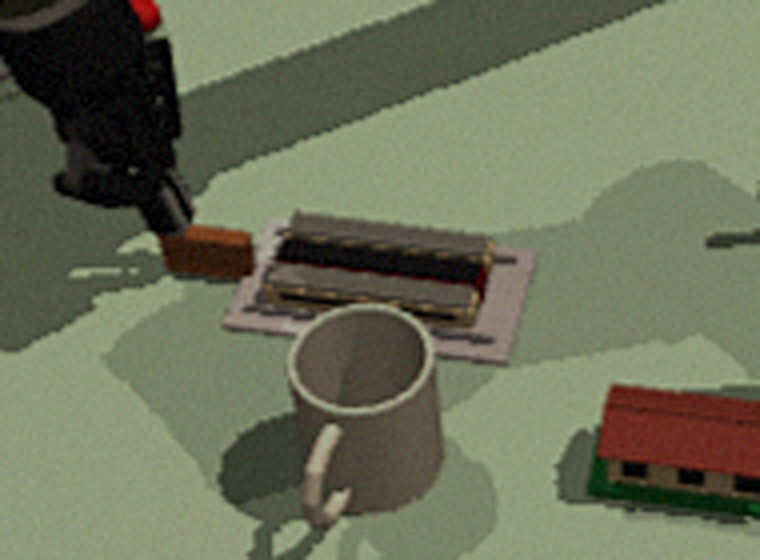

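Run:
```python
from h import *
a=read_camera("scene"); crop(a["img"],190,220,75,55,10,"pics/s2d.png")
t=read_camera("top"); crop(t["img"],380,210,75,55,10,"pics/t2d.png")
s=bot.state(); Rm=R.from_rotvec(s["tcp_rot"])
for n,p in [("tcp",[0,0,0]),("tcp+x11",[11,0,0]),("tcp-x11",[-11,0,0]),("b26",[0,0,-26]),("b19",[0,0,-19])]:
  P=s["position"]+Rm.apply(p)
  print(n,((proj(a,P)-[190,220])*10).round(), ((proj(t,P)-[380,210])*10).round())
```

```text
tcp [[393. 446.]] [[394. 362.]]
tcp+x11 [[434. 443.]] [[348. 352.]]
tcp-x11 [[353. 449.]] [[440. 372.]]
b26 [[350. 369.]] [[451. 360.]]
b19 [[362. 390.]] [[435. 361.]]
```

View pics/s2d.png

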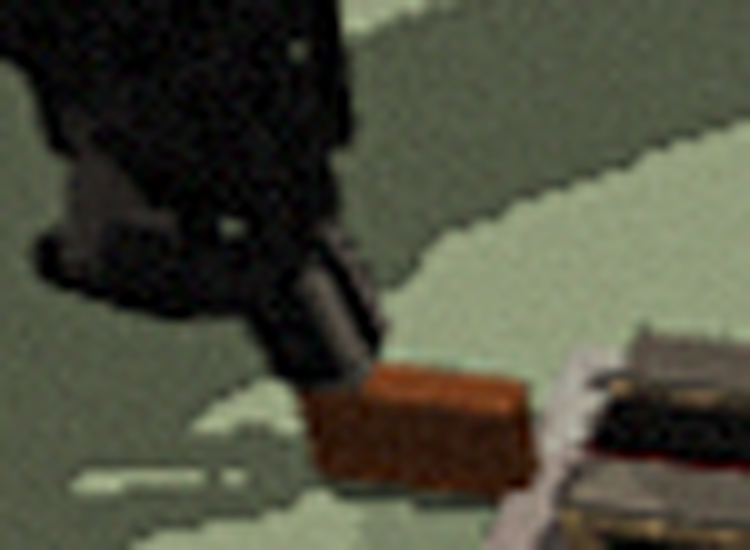

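View pics/t2d.png

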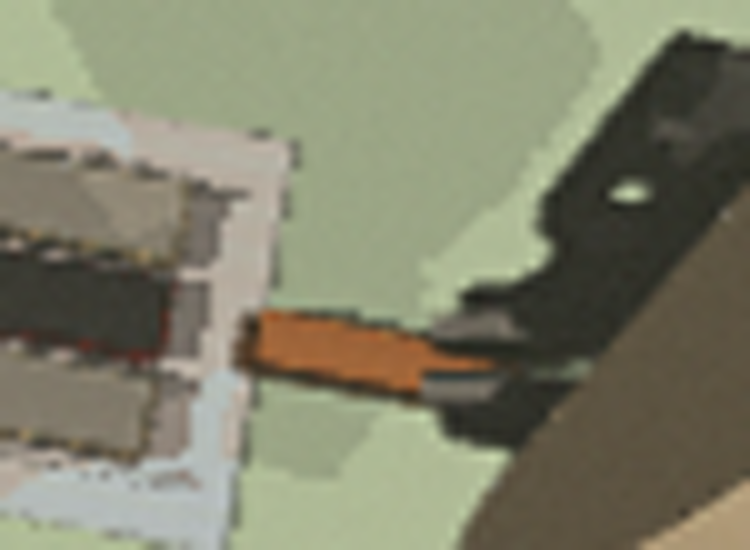

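Run:
```python
from h import *
print(bot.grip_depth,[a for a in dir(bot) if not a.startswith('_')])
```

```text
18.700000000000003 ['IKError', 'grip_depth', 'state']
```

Emit:
play_rows([
  {"slide": [0, 0, 0], "rotation": [0, 0, 0], "gripper": 5},
  {"slide": [0, 0, 0], "rotation": [0, 0, 0], "gripper": 5},
  {"slide": [0, 0, 0], "rotation": [0, 0, 0], "gripper": 5},
  {"slide": [0, 0, 0], "rotation": [0, 0, 0], "gripper": 5},
  {"slide": [0, 0, 0], "rotation": [0, 0, 0], "gripper": 5},
  {"slide": [0, 0, 0], "rotation": [0, 0, 0], "gripper": 5},
])

```text
time_s: 4.55
position: [545.5, -293.1, 7.5]
tcp_rot: [-2.256, -1.912, -0.297]
force: [-0.2, 0.0, -0.2]
gripper_width: 49.8
```

Run:
```python
from h import *
w=read_camera("wrist"); crop(w["img"],160,180,320,200,2.5,"pics/w3c.png")
a=read_camera("scene"); crop(a["img"],180,210,95,70,8,"pics/s3d.png")
s=bot.state(); Rm=R.from_rotvec(s["tcp_rot"]);print(s["position"],s["gripper_width"])
for n,p in [("tip L",[0,25,0]),("tip R",[0,-25,0]),("b20 L",[0,25,-20]),("b20 R",[0,-25,-20])]:
  P=s["position"]+Rm.apply(p)
  print(n,((proj(a,P)-[180,210])*8).round(), ((proj(w,P)-[160,180])*2.5).round())
```

```text
[ 545.52389399 -293.12383356    7.51766837] 49.82202018851097
tip L [[368. 497.]] [[523. 225.]]
tip R [[421. 378.]] [[283. 226.]]
b20 L [[340. 450.]] [[537. 264.]]
b20 R [[395. 331.]] [[269. 264.]]
```

View pics/w3c.png

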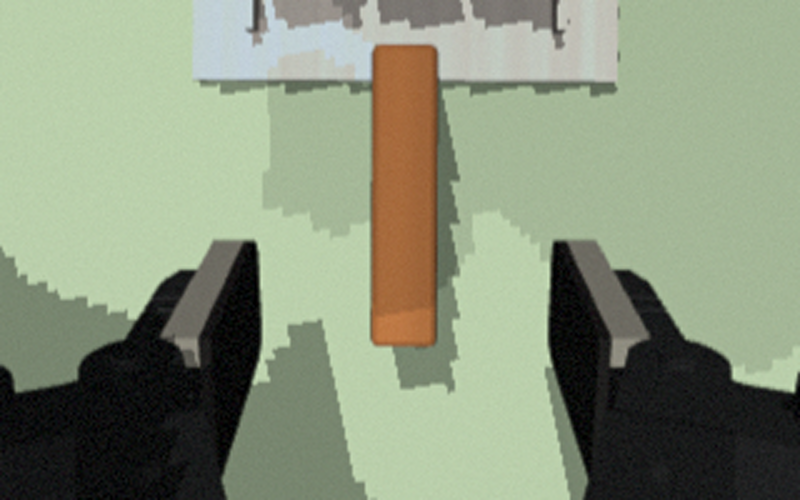

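View pics/s3d.png

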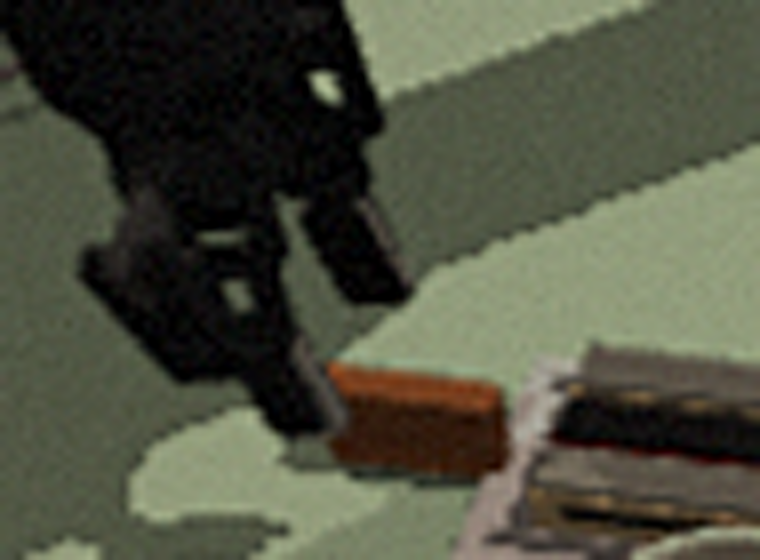

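Three views (scene, top, wrist) agree that the fingertips end about 24 mm short of the reported TCP, so the jaws closed above the handle. I'll lower the tool in steps and watch the force.

Emit:
play_rows([
  {"slide": [0, 0.2, -0.5], "rotation": [0, 0, 0], "gripper": 5},
  {"slide": [0, 0.3, -1], "rotation": [0, 0, 0], "gripper": 5},
  {"slide": [0, 0.3, -1.5], "rotation": [0, 0, 0], "gripper": 5},
  {"slide": [0, 0.3, -1.5], "rotation": [0, 0, 0], "gripper": 5},
])

```text
time_s: 5.05
position: [545.2, -289.7, -8.5]
tcp_rot: [-2.255, -1.911, -0.296]
force: [0.1, -0.0, -0.4]
gripper_width: 50.2
```

Run:
```python
from h import *
w=read_camera("wrist"); crop(w["img"],160,180,320,200,2.5,"pics/w4c.png")
a=read_camera("scene"); crop(a["img"],180,210,95,70,8,"pics/s4d.png")
s=bot.state(); print(s["position"],s["force"])
```

```text
[ 545.50902809 -290.08297831   -7.67128136] [-0.40717955  1.03868389  0.54848502]
```

View pics/s4d.png

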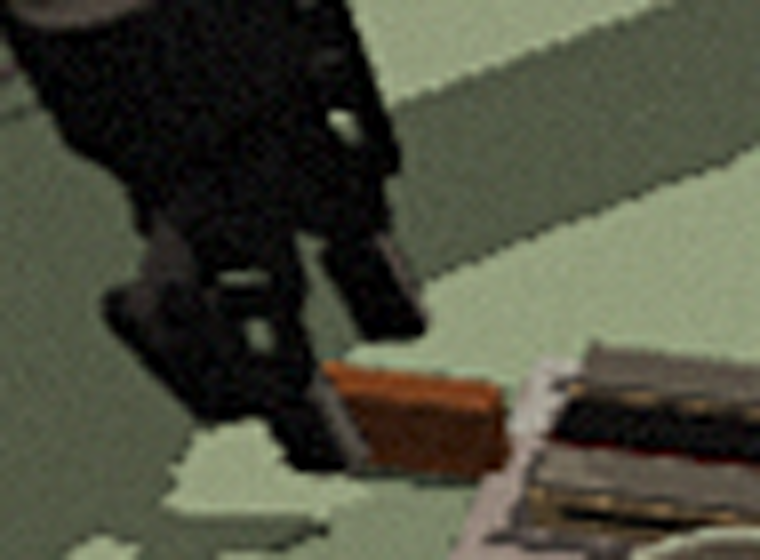

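Reported z is −8 with no contact, which confirms the offset. I'll lower another 8 mm and grip.

Emit:
play_rows([
  {"slide": [0, 0.1, -0.4], "rotation": [0, 0, 0], "gripper": 5},
  {"slide": [0, 0.1, -0.8], "rotation": [0, 0, 0], "gripper": 5},
  {"slide": [0, 0.1, -0.8], "rotation": [0, 0, 0], "gripper": 5},
  {"slide": [0, 0.1, -0.8], "rotation": [0, 0, 0], "gripper": 2},
  {"slide": [0, 0.1, -0.8], "rotation": [0, 0, 0], "gripper": 1},
  {"slide": [0, 0.1, -0.8], "rotation": [0, 0, 0], "gripper": 0.4},
  {"slide": [0, 0.1, -0.8], "rotation": [0, 0, 0], "gripper": 0.4},
  {"slide": [0, 0.1, -0.8], "rotation": [0, 0, 0], "gripper": 0.4},
  {"slide": [0, 0.1, -0.8], "rotation": [0, 0, 0], "gripper": 0.4},
  {"slide": [0, 0.1, -0.8], "rotation": [0, 0, 0], "gripper": 0.4},
  {"slide": [0, 0.1, -0.8], "rotation": [0, 0, 0], "gripper": 0.4},
], force=100)

```text
time_s: 6.25
position: [545.8, -289.4, -15.1]
tcp_rot: [-2.257, -1.913, -0.297]
force: [0.5, -0.9, 5.4]
gripper_width: 9.8
```

Run:
```python
from h import *
w=read_camera("wrist"); crop(w["img"],160,180,320,200,2.5,"pics/w5c.png")
a=read_camera("scene"); crop(a["img"],180,210,95,70,8,"pics/s5d.png")
s=bot.state(); print(s["position"],s["force"],s["ft_torque"],s["gripper_width"])
```

```text
[ 545.80493799 -289.31782735  -15.05044522] [ 1.44281739 -1.07170803  4.91613532] [-0.01759777 -0.07284199 -0.09829345] 9.566679926443847
```

View pics/s5d.png

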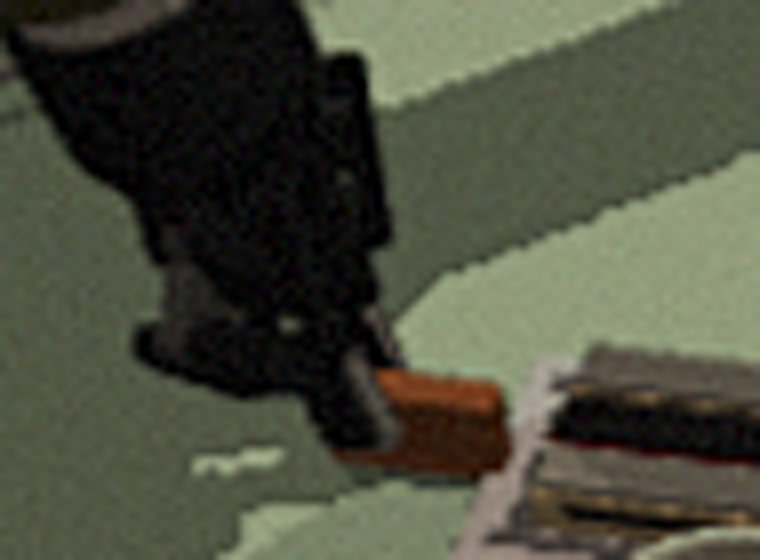

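View pics/w5c.png

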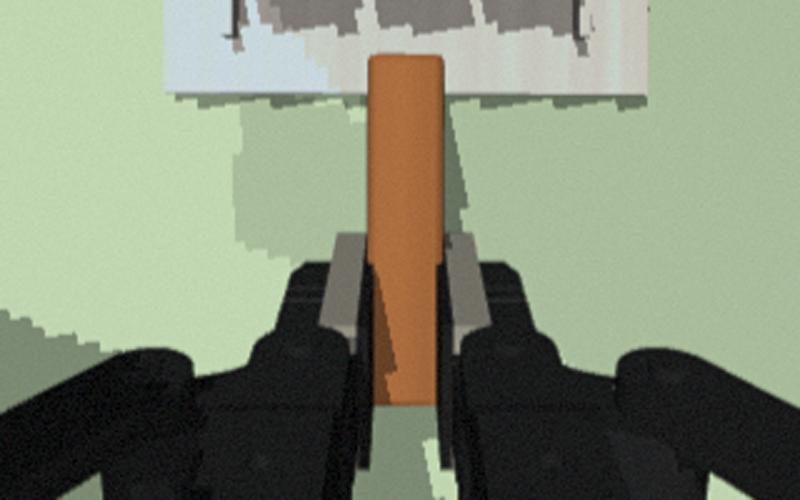

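The handle is pinched. The jaw reading of 9.6 mm against a 12 mm handle fits pad compression, and the tray is centred and parallel to the tool. Next: lift.

Emit:
play_rows([
  {"slide": [0, 0, 0.3], "rotation": [0, 0, 0], "gripper": 0.4},
  {"slide": [0, 0, 1], "rotation": [0, 0, 0], "gripper": 0.4},
  {"slide": [0, 0, 2.5], "rotation": [0, 0, 0], "gripper": 0.4},
  {"slide": [0, 0, 4.5], "rotation": [0, 0, 0], "gripper": 0.4},
  {"slide": [0, 0, 6.5], "rotation": [0, 0, 0], "gripper": 0.4},
  {"slide": [0, 0, 8.5], "rotation": [0, 0, 0], "gripper": 0.4},
  {"slide": [0, 0, 10], "rotation": [0, 0, 0], "gripper": 0.4},
  {"slide": [0, 0, 10.8], "rotation": [0, 0, 0], "gripper": 0.4},
  {"slide": [0, 0, 10.8], "rotation": [0, 0, 0], "gripper": 0.4},
  {"slide": [0, 0, 10.8], "rotation": [0, 0, 0], "gripper": 0.4},
])

```text
time_s: 7.35
position: [545.2, -288.9, 92.1]
tcp_rot: [-2.256, -1.912, -0.296]
force: [-0.3, -0.7, -2.7]
gripper_width: 9.6
```

Run:
```python
from h import *
w=read_camera("wrist"); crop(w["img"],60,0,520,380,1.5,"pics/w6.png")
a=read_camera("scene"); crop(a["img"],170,140,190,140,4,"pics/s6.png")
t=read_camera("top"); crop(t["img"],300,180,160,100,5,"pics/t6.png")
s=bot.state(); print(s["position"],s["force"],s["ft_torque"],s["gripper_width"])
```

```text
[ 545.24124004 -288.85301881   91.70142373] [-0.12387846  0.28074873 -2.99124571] [-0.39445172  0.08677155  0.00894311] 9.821631608366369
```

View pics/s6.png

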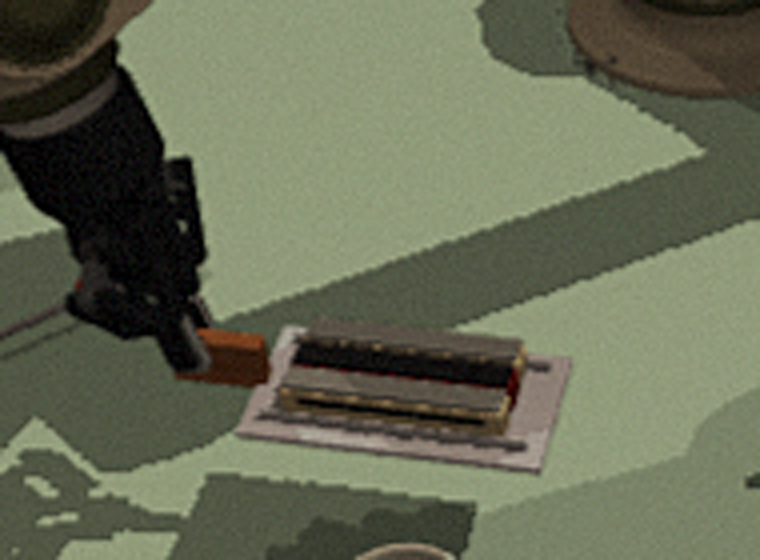

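View pics/w6.png

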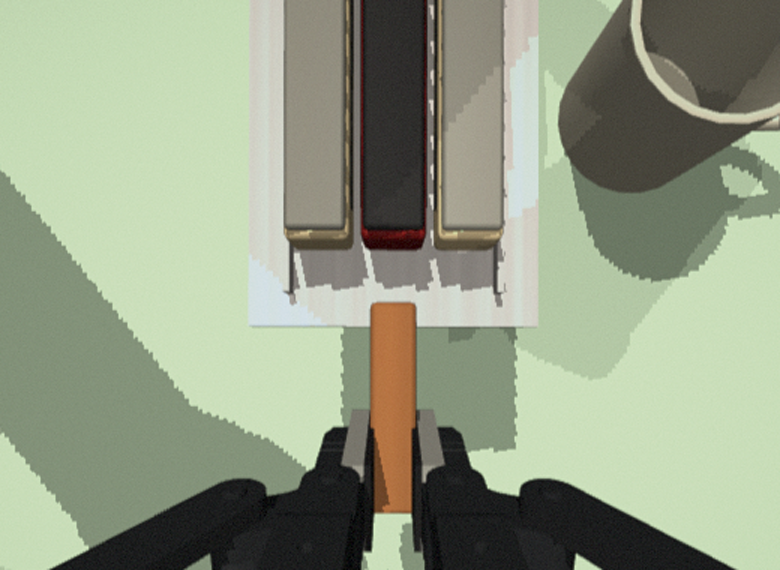

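View pics/t6.png

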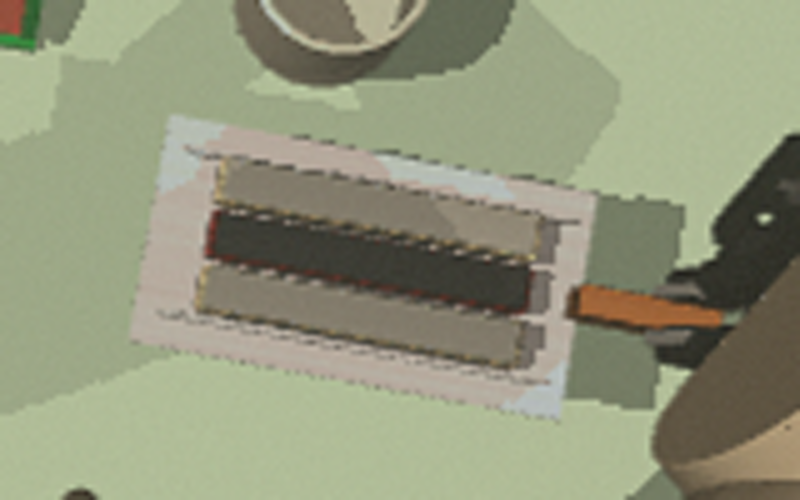

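Run:
```python
from h import *
t=read_camera("top"); s=read_camera("scene")
T=lambda u,v:(u/5+300-.4,v/5+180-.4)
S=lambda u,v:(u/4+170-.375,v/4+140-.375)
for n,a,b in [("f+",(168,117),(542,472)),("f-",(132,342),(573,358)),("r+",(597,197),(237,436)),("r-",(560,418),(288,326))]:
  print(n,tri(t,T(*a),s,S(*b)), plane(t,T(*a),111).round(1))
st=bot.state()
print("tcp",st["position"])
```

```text
f+ (array([ 620.52971381, -102.63876463,  106.9175927 ]), np.float64(0.21070180164196423)) [ 619.9 -102.5  111. ]
f- (array([531.90805289, -89.2258936 , 109.129146  ]), np.float64(1.06446186444147)) [531.8 -89.7 111. ]
r+ (array([ 591.96233592, -271.33528191,  106.40022685]), np.float64(0.22729682856983174)) [ 591.4 -270.5  111. ]
r- (array([ 504.876287  , -255.56318251,  110.55654404]), np.float64(1.3743848864360757)) [ 504.9 -256.2  111. ]
tcp [ 545.34542758 -288.97670474   91.90694565]
```

Level within about 1 mm. I'll carry it to a staging pose about 20 mm in front of the mouth.

Emit:
play_rows([
  {"slide": [0, 0.7, 0], "rotation": [0, 0, 0.5], "gripper": 0.4},
  {"slide": [-0.1, 2, 0], "rotation": [0, 0, 1.2], "gripper": 0.4},
  {"slide": [-0.3, 4, 0], "rotation": [0, 0, 2.5], "gripper": 0.4},
  {"slide": [-0.5, 6, 0], "rotation": [0, 0, 3.8], "gripper": 0.4},
  {"slide": [-0.6, 8, 0], "rotation": [0, 0, 5], "gripper": 0.4},
  {"slide": [-0.8, 10, 0], "rotation": [0, 0, 6.3], "gripper": 0.4},
  {"slide": [-0.9, 12, 0], "rotation": [0, 0, 7.6], "gripper": 0.4},
  {"slide": [-1.1, 14, 0], "rotation": [0, 0, 8.8], "gripper": 0.4},
  {"slide": [-1.3, 16, 0], "rotation": [0, 0, 10.1], "gripper": 0.4},
  {"slide": [-1.4, 18, 0], "rotation": [0, 0, 11.3], "gripper": 0.4},
  {"slide": [-1.6, 20, 0], "rotation": [0, 0, 12.6], "gripper": 0.4},
  {"slide": [-1.7, 21.3, 0], "rotation": [0, 0, 13.4], "gripper": 0.4},
  {"slide": [-1.7, 21.9, 0], "rotation": [0, 0, 13.8], "gripper": 0.4},
  {"slide": [-1.7, 21.9, 0], "rotation": [0, 0, 13.8], "gripper": 0.4},
  {"slide": [-1.7, 21.9, 0], "rotation": [0, 0, 13.8], "gripper": 0.4},
  {"slide": [-1.7, 21.9, 0], "rotation": [0, 0, 13.8], "gripper": 0.4},
])

```text
time_s: 9.2
position: [528.7, -70.9, 92.4]
tcp_rot: [-1.998, -2.155, -0.263]
force: [0.9, 1.0, -1.8]
gripper_width: 9.8
```

Run:
```python
from h import *
w=read_camera("wrist"); crop(w["img"],60,0,520,380,1.5,"pics/w7.png")
a=read_camera("scene"); crop(a["img"],280,160,190,140,4,"pics/s7.png")
t=read_camera("top"); crop(t["img"],180,200,160,120,5,"pics/t7.png")
s=bot.state(); print(s["position"],R.from_rotvec(s["tcp_rot"]).as_matrix().round(3),s["force"],s["ft_torque"],s["gripper_width"])
```

```text
[528.57229155 -70.62982782  92.45354595] [[-0.073  0.997 -0.02 ]
 [ 0.963  0.075  0.258]
 [ 0.259 -0.    -0.966]] [ 1.20303036 -0.15567561 -1.86034363] [-0.43882653 -0.06112986  0.00670505] 9.629023670374078
```

View pics/s7.png

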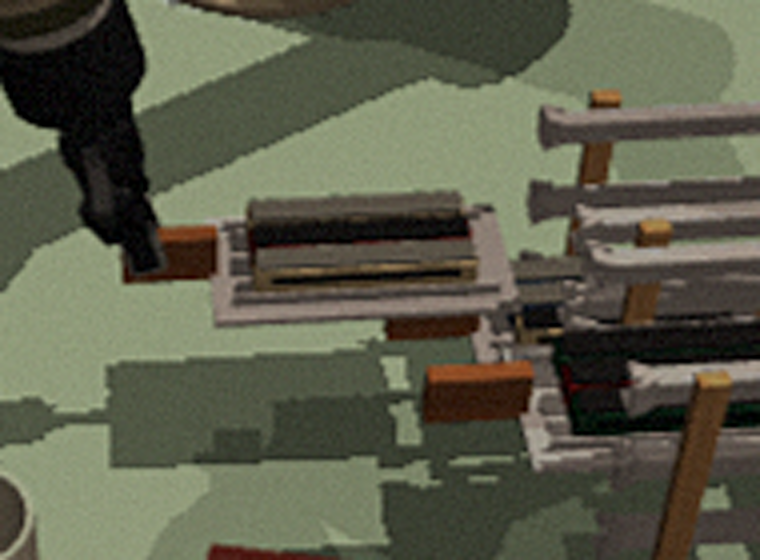

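View pics/w7.png

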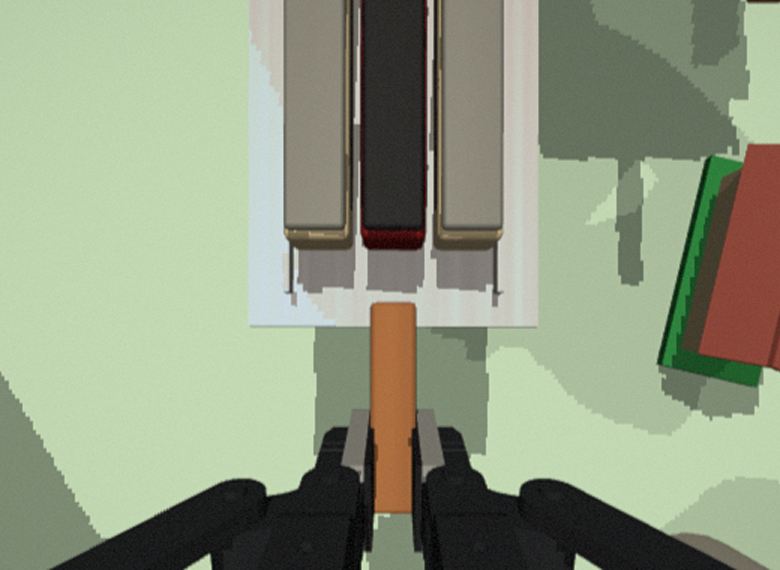

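View pics/t7.png

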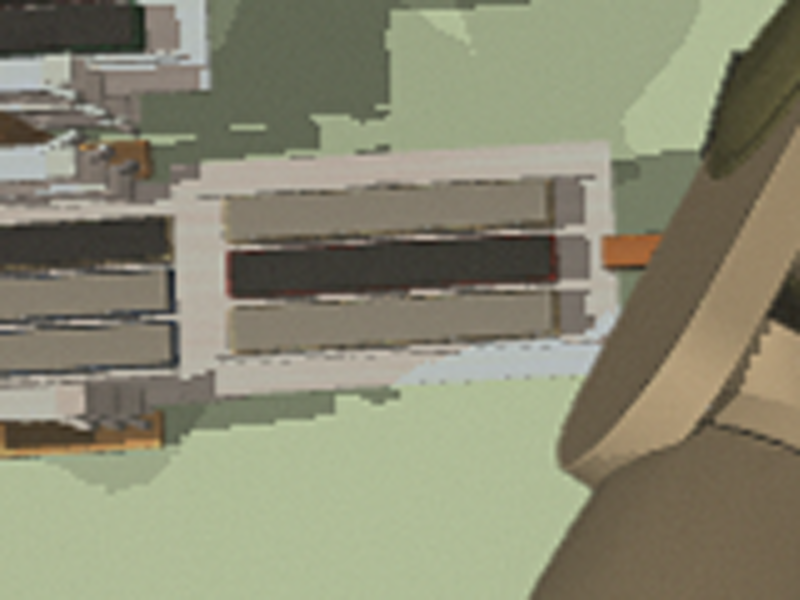

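```bash
python3 - <<'E'
from h import *
t=read_camera("top"); s=read_camera("scene")
T=lambda u,v:(u/5+180-.4,v/5+200-.4)
S=lambda u,v:(u/4+280-.375,v/4+160-.375)
bl=lambda y:507.6-.0752*(y-184.1)
for q in [(200,162),(215,396),(610,142),(420,151),(420,384),(560,375),(560,145)]:
  print(q,plane(t,T(*q),111).round(1))
for n,a,b in [("f+",(200,162),(518,305)),("f-",(215,396),(497,208)),("r+",(610,142),(215,324))]:
  print(n,tri(t,T(*a),s,S(*b)))
for y in(125,40): print(bl(y))
# predicted mid-rail ledge / channel mouth in scene for near bay: inner wall lines
ux=np.array([-.0750,.9972]);uy=np.array([-.9972,-.0750])
B=np.array([bl(147.5),147.5])  # mouth front on bay line
for side in (1,-1):
  for z in (105,113):
    P=np.r_[B+uy*side*47,z]; print("mouth",side,z,P.round(1),"scene crop",((proj(s,P)[0]-[280,160])*4+1.5).round(),"top crop",((proj(t,P)[0]-[180,200])*5+2).round())
E
python3 - <<'E'
import sys; sys.path.insert(0,'.')
from h import *
import os; os.chdir('.')
a=read_camera("scene"); crop(a["img"],390,170,100,75,8,"pics/s7m.png")
t=read_camera("top"); crop(t["img"],180,220,80,80,8,"pics/t7m.png")
E
```

```text
(200, 162) [559.5 116.6 111. ]
(215, 396) [469.3 108.3 111. ]
(610, 142) [569.9 -41.8 111. ]
(420, 151) [565.2  31.7 111. ]
(420, 384) [475.1  29.8 111. ]
(560, 375) [479.4 -24.  111. ]
(560, 145) [568.4 -22.4 111. ]
f+ (array([559.67257348, 120.68231817, 112.64410733]), np.float64(8.683159001121838))
f- (array([469.76896446, 116.32955925, 106.99636792]), np.float64(14.626654206177975))
r+ (array([570.12448587, -41.97644668, 109.1369338 ]), np.float64(0.39879289108588717))
512.04432
518.43632
mouth 1 105 [463.5 144.  105. ] scene crop [530. 205.] top crop [124. 410.]
mouth 1 113 [463.5 144.  113. ] scene crop [531. 194.] top crop [120. 410.]
mouth -1 105 [557.2 151.  105. ] scene crop [563. 313.] top crop [113. 168.]
mouth -1 113 [557.2 151.  113. ] scene crop [565. 302.] top crop [109. 166.]
```

View pics/s7m.png

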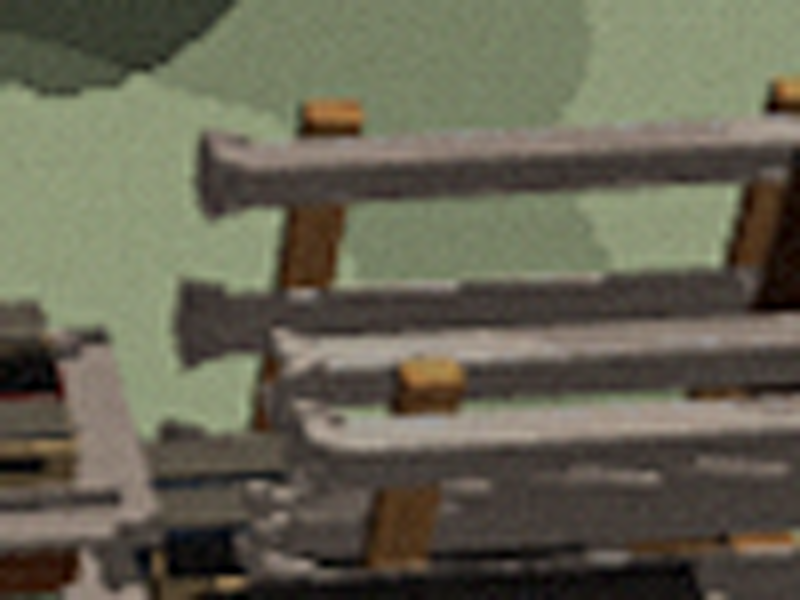

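View pics/t7m.png

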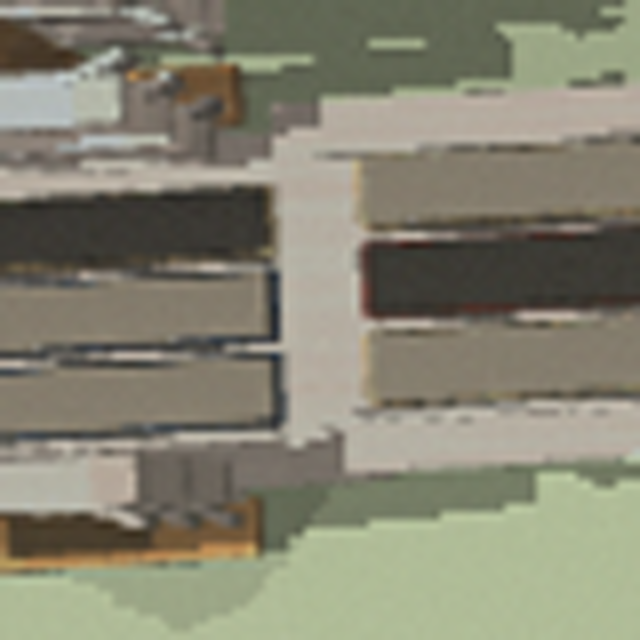

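The tray leads by about 30 mm before the mouth, is about 1 mm too far in +x, and its height sits mid-channel. I'll correct this and enter gently.

Emit:
play_rows([
  {"slide": [-0.12, 0, 0], "rotation": [0, 0, 0], "gripper": 0.4},
  {"slide": [-0.16, 0.5, 0], "rotation": [0, 0, 0], "gripper": 0.4},
  {"slide": [-0.2, 1, 0], "rotation": [0, 0, 0], "gripper": 0.4},
  {"slide": [-0.23, 1.5, 0], "rotation": [0, 0, 0], "gripper": 0.4},
  {"slide": [-0.27, 2, 0], "rotation": [0, 0, 0], "gripper": 0.4},
  {"slide": [-0.31, 2.5, 0], "rotation": [0, 0, 0], "gripper": 0.4},
  {"slide": [-0.35, 3, 0], "rotation": [0, 0, 0], "gripper": 0.4},
  {"slide": [-0.38, 3.5, 0], "rotation": [0, 0, 0], "gripper": 0.4},
  {"slide": [-0.38, 3.5, 0], "rotation": [0, 0, 0], "gripper": 0.4},
])

```text
time_s: 10.45
position: [524.6, -34.4, 92.5]
tcp_rot: [-1.996, -2.156, -0.262]
force: [0.4, -0.4, -1.9]
gripper_width: 9.7
```

Run:
```python
from h import *
a=read_camera("scene"); crop(a["img"],390,180,100,75,8,"pics/s8m.png")
t=read_camera("top"); crop(t["img"],180,220,80,75,8,"pics/t8m.png")
s=bot.state(); print(s["position"],s["force"],s["ft_torque"])
```

```text
[524.7643175  -35.07313412  92.53880596] [-0.29582151  0.12774006 -1.59875519] [-0.39489835 -0.06838729 -0.04331349]
```

View pics/s8m.png

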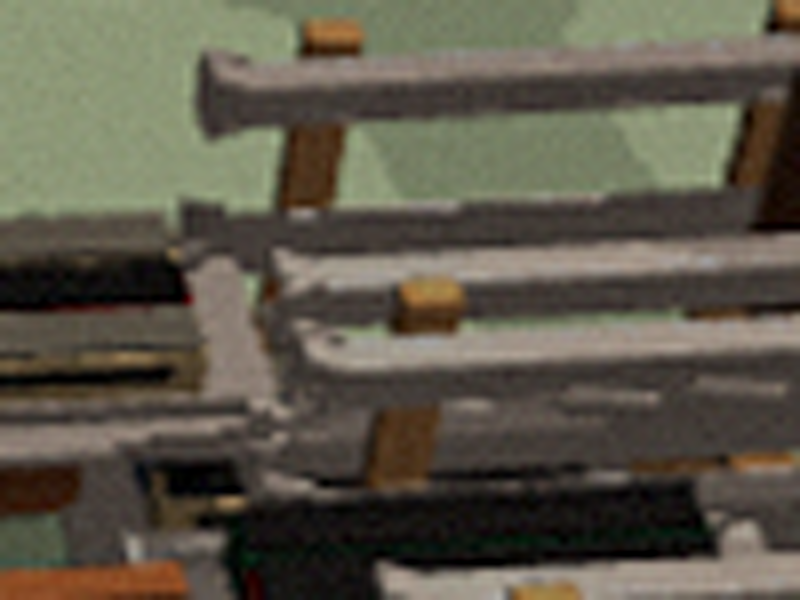

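View pics/t8m.png

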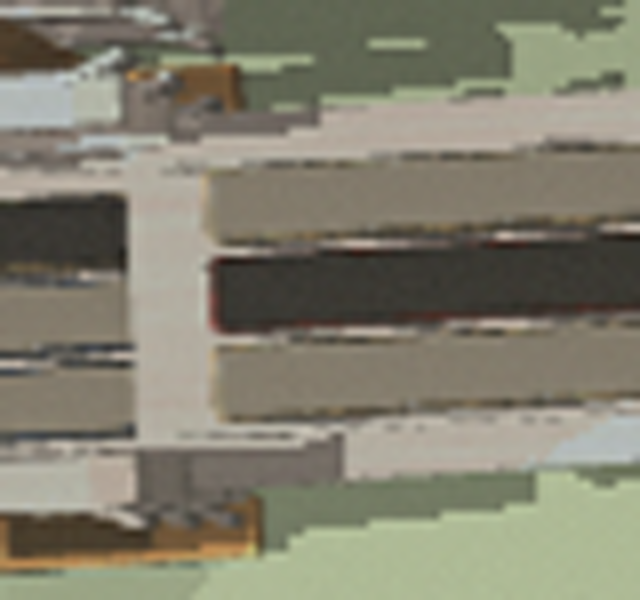

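The leading edge is in the mouth, centred, with no contact force. Continuing in small steps.

Emit:
play_rows([
  {"slide": [-0.02, 0.3, 0], "rotation": [0, 0, 0], "gripper": 0.4},
  {"slide": [-0.05, 0.6, 0], "rotation": [0, 0, 0], "gripper": 0.4},
  {"slide": [-0.07, 0.9, 0], "rotation": [0, 0, 0], "gripper": 0.4},
  {"slide": [-0.09, 1.2, 0], "rotation": [0, 0, 0], "gripper": 0.4},
  {"slide": [-0.11, 1.5, 0], "rotation": [0, 0, 0], "gripper": 0.4},
  {"slide": [-0.11, 1.5, 0], "rotation": [0, 0, 0], "gripper": 0.4},
])

```text
time_s: 11.15
position: [523.6, -19.7, 92.6]
tcp_rot: [-1.996, -2.156, -0.262]
force: [-0.6, -0.2, -2.6]
gripper_width: 9.7
```

Run:
```python
from h import *
t=read_camera("top"); crop(t["img"],170,220,80,75,8,"pics/t9m.png")
s=bot.state(); print(s["position"],s["force"],s["ft_torque"])
```

```text
[523.58901289 -19.90423642  92.53023898] [ 0.58403039 -0.05299546 -1.94174826] [-0.45740238 -0.04390376  0.00216679]
```

View pics/t9m.png

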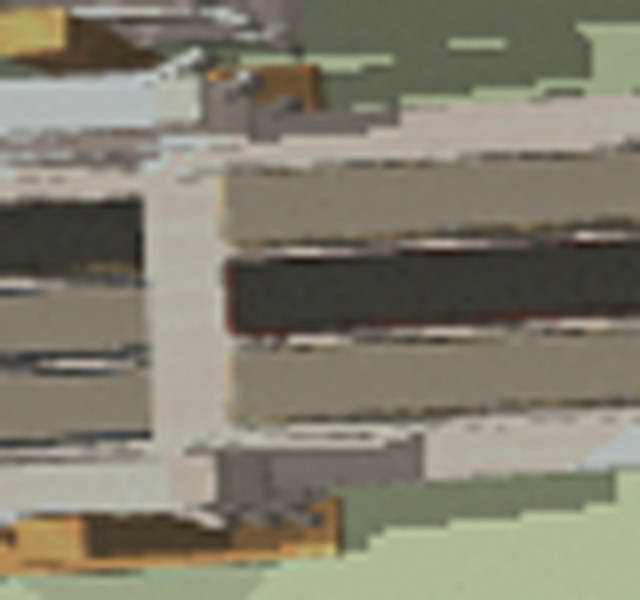

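Emit:
play_rows([
  {"slide": [-0.04, 0.5, 0], "rotation": [0, 0, 0], "gripper": 0.4},
  {"slide": [-0.08, 1, 0], "rotation": [0, 0, 0], "gripper": 0.4},
  {"slide": [-0.11, 1.5, 0], "rotation": [0, 0, 0], "gripper": 0.4},
  {"slide": [-0.15, 2, 0], "rotation": [0, 0, 0], "gripper": 0.4},
  {"slide": [-0.19, 2.5, 0], "rotation": [0, 0, 0], "gripper": 0.4},
  {"slide": [-0.23, 3, 0], "rotation": [0, 0, 0], "gripper": 0.4},
  {"slide": [-0.23, 3, 0], "rotation": [0, 0, 0], "gripper": 0.4},
])

```text
time_s: 11.9
position: [521.2, 10.6, 92.6]
tcp_rot: [-1.996, -2.156, -0.262]
force: [0.7, 0.3, -2.7]
gripper_width: 9.8
```

Run:
```python
from h import *
a=read_camera("scene"); crop(a["img"],350,160,180,135,4.4,"pics/s10.png")
t=read_camera("top"); crop(t["img"],80,200,180,110,4.4,"pics/t10.png")
s=bot.state(); print(s["position"],s["force"],s["ft_torque"])
```

```text
[521.35901517   9.94799357  92.56644921] [-0.35120156  0.67564469 -1.43918349] [-0.42993704 -0.03552583  0.02139065]
```

View pics/s10.png

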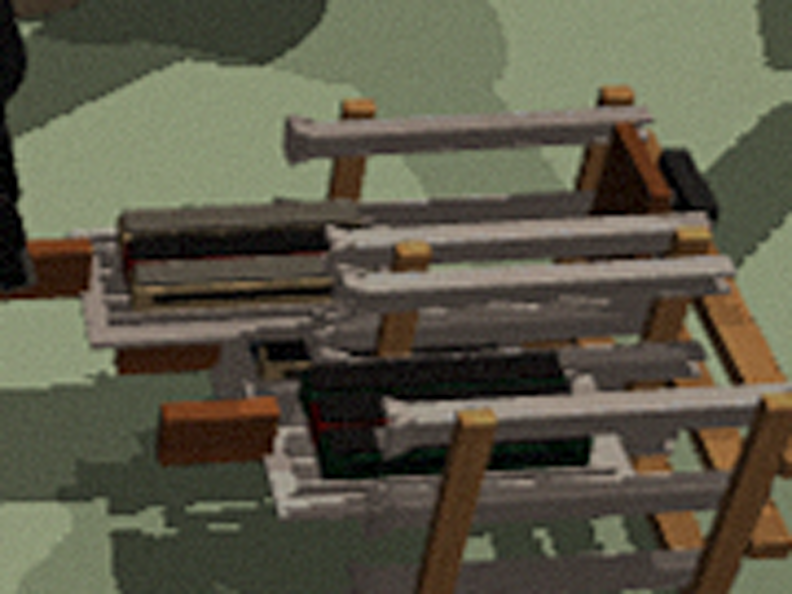

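View pics/t10.png

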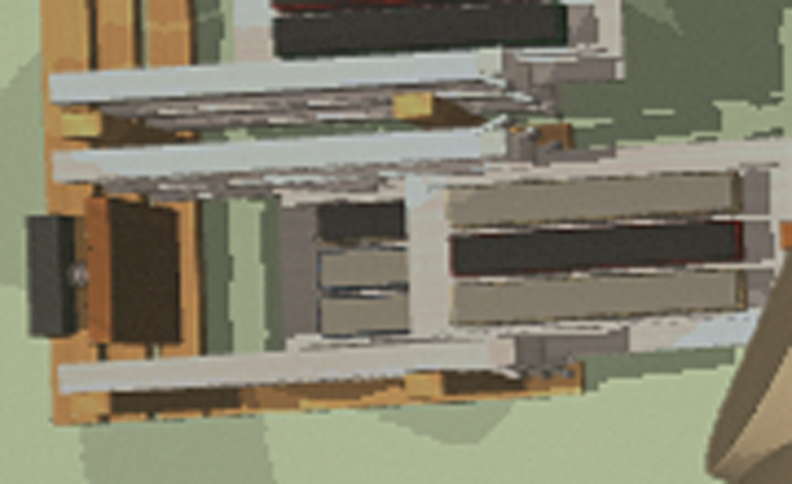

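The sheet is running in the middle rails between the side walls, with no contact force. On toward the buffer.

Emit:
play_rows([
  {"slide": [-0.04, 0.5, 0], "rotation": [0, 0, 0], "gripper": 0.4},
  {"slide": [-0.08, 1, 0], "rotation": [0, 0, 0], "gripper": 0.4},
  {"slide": [-0.11, 1.5, 0], "rotation": [0, 0, 0], "gripper": 0.4},
  {"slide": [-0.15, 2, 0], "rotation": [0, 0, 0], "gripper": 0.4},
  {"slide": [-0.19, 2.5, 0], "rotation": [0, 0, 0], "gripper": 0.4},
  {"slide": [-0.23, 3, 0], "rotation": [0, 0, 0], "gripper": 0.4},
  {"slide": [-0.26, 3.5, 0], "rotation": [0, 0, 0], "gripper": 0.4},
  {"slide": [-0.3, 4, 0], "rotation": [0, 0, 0], "gripper": 0.4},
  {"slide": [-0.3, 4, 0], "rotation": [0, 0, 0], "gripper": 0.4},
])

```text
time_s: 12.9
position: [518.2, 50.5, 92.6]
tcp_rot: [-1.996, -2.156, -0.262]
force: [0.8, 0.7, -1.8]
gripper_width: 9.7
```

Emit:
play_rows([
  {"slide": [-0.03, 0.4, 0], "rotation": [0, 0, 0], "gripper": 0.4},
  {"slide": [-0.06, 0.8, 0], "rotation": [0, 0, 0], "gripper": 0.4},
  {"slide": [-0.09, 1.2, 0], "rotation": [0, 0, 0], "gripper": 0.4},
  {"slide": [-0.12, 1.6, 0], "rotation": [0, 0, 0], "gripper": 0.4},
  {"slide": [-0.15, 2, 0], "rotation": [0, 0, 0], "gripper": 0.4},
  {"slide": [-0.15, 2, 0], "rotation": [0, 0, 0], "gripper": 0.4},
])

```text
time_s: 13.5
position: [516.7, 70.4, 92.5]
tcp_rot: [-1.996, -2.156, -0.262]
force: [-0.6, 0.7, -1.7]
gripper_width: 9.5
```

Run:
```python
from h import *
a=read_camera("scene"); crop(a["img"],350,160,180,135,4.4,"pics/s11.png")
t=read_camera("top"); crop(t["img"],80,200,180,110,4.4,"pics/t11.png")
s=bot.state(); print(s["position"],s["force"],s["ft_torque"],s["time_s"])
```

```text
[516.82939262  69.94795313  92.51816142] [ 0.32956663  0.82974682 -1.53393123] [-0.41586932  0.02473244  0.0182922 ] 13.6
```

View pics/t11.png

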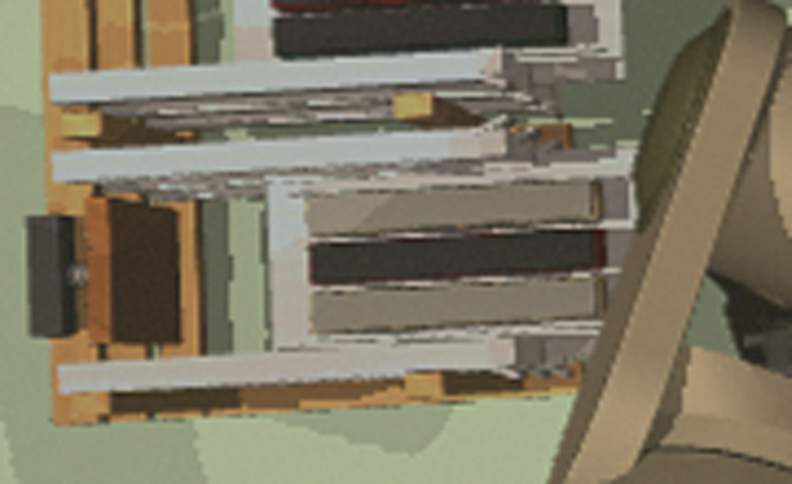

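View pics/s11.png

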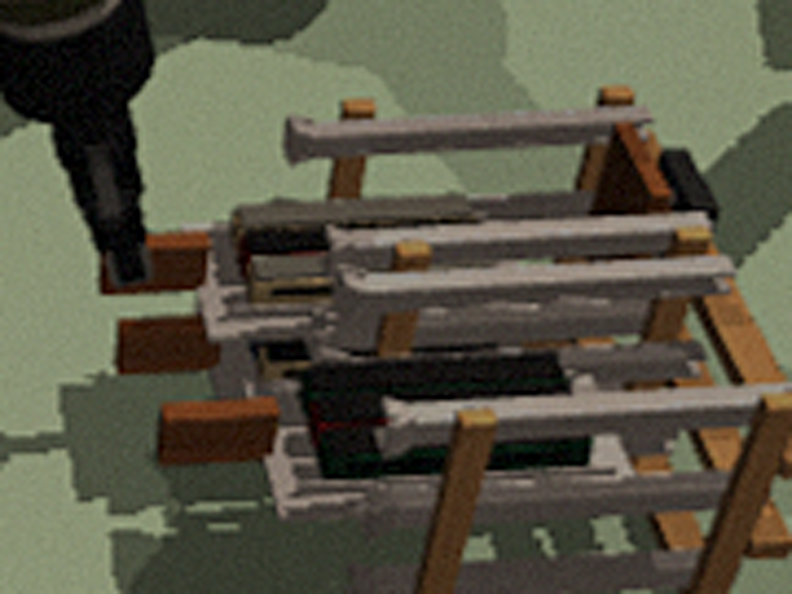

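Emit:
play_rows([
  {"slide": [-0.03, 0.4, 0], "rotation": [0, 0, 0], "gripper": 0.4},
  {"slide": [-0.06, 0.8, -0.05], "rotation": [0, 0, 0], "gripper": 0.4},
  {"slide": [-0.09, 1.2, -0.1], "rotation": [0, 0, 0], "gripper": 0.4},
  {"slide": [-0.12, 1.6, -0.15], "rotation": [0, 0, 0], "gripper": 0.4},
  {"slide": [-0.15, 2, -0.2], "rotation": [0, 0, 0], "gripper": 0.4},
  {"slide": [-0.19, 2.5, -0.2], "rotation": [0, 0, 0], "gripper": 0.4},
  {"slide": [-0.23, 3, -0.2], "rotation": [0, 0, 0], "gripper": 0.4},
  {"slide": [-0.23, 3, -0.2], "rotation": [0, 0, 0], "gripper": 0.4},
])

```text
time_s: 14.4
position: [514.4, 100.6, 90.6]
tcp_rot: [-1.996, -2.156, -0.262]
force: [0.1, 0.5, -0.9]
gripper_width: 9.7
```

Emit:
play_rows([
  {"slide": [-0.02, 0.2, 0], "rotation": [0, 0, 0], "gripper": 0.4},
  {"slide": [-0.03, 0.4, 0], "rotation": [0, 0, 0], "gripper": 0.4},
  {"slide": [-0.05, 0.6, 0], "rotation": [0, 0, 0], "gripper": 0.4},
  {"slide": [-0.06, 0.8, 0], "rotation": [0, 0, 0], "gripper": 0.4},
  {"slide": [-0.06, 0.8, 0], "rotation": [0, 0, 0], "gripper": 0.4},
])

```text
time_s: 14.9
position: [513.9, 108.1, 90.5]
tcp_rot: [-1.997, -2.155, -0.262]
force: [0.5, -1.1, -0.8]
gripper_width: 9.8
```

Emit:
play_rows([
  {"slide": [-0.02, 0.2, 0], "rotation": [0, 0, 0], "gripper": 0.4},
  {"slide": [-0.03, 0.4, 0], "rotation": [0, 0, 0], "gripper": 0.4},
  {"slide": [-0.03, 0.4, 0], "rotation": [0, 0, 0], "gripper": 0.4},
])

```text
time_s: 15.2
position: [513.6, 112.1, 90.5]
tcp_rot: [-1.997, -2.155, -0.262]
force: [0.5, 0.2, -1.8]
gripper_width: 9.9
```

Emit:
play_rows([
  {"slide": [-0.02, 0.2, 0], "rotation": [0, 0, 0], "gripper": 0.4},
  {"slide": [-0.03, 0.4, 0], "rotation": [0, 0, 0], "gripper": 0.4},
  {"slide": [-0.03, 0.4, 0], "rotation": [0, 0, 0], "gripper": 0.4},
])

```text
time_s: 15.5
position: [513.4, 115.8, 90.5]
tcp_rot: [-1.997, -2.156, -0.262]
force: [-0.3, -3.3, -0.9]
gripper_width: 9.5
```

Run:
```python
from h import *
t=read_camera("top"); crop(t["img"],80,200,180,110,4.4,"pics/t12.png")
a=read_camera("scene"); crop(a["img"],350,160,180,135,4.4,"pics/s12.png")
s=bot.state(); print(s["position"],s["force"],s["ft_torque"],s["time_s"])
```

```text
[513.44573805 115.75052371  90.57107639] [ 0.39714613 -2.79394801 -0.69857107] [-0.72182173 -0.02448292  0.00772438] 15.6
```

View pics/t12.png

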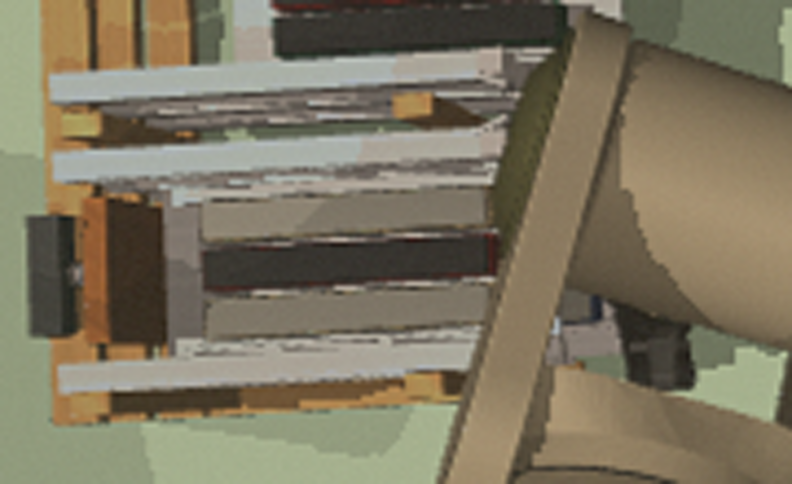

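View pics/s12.png

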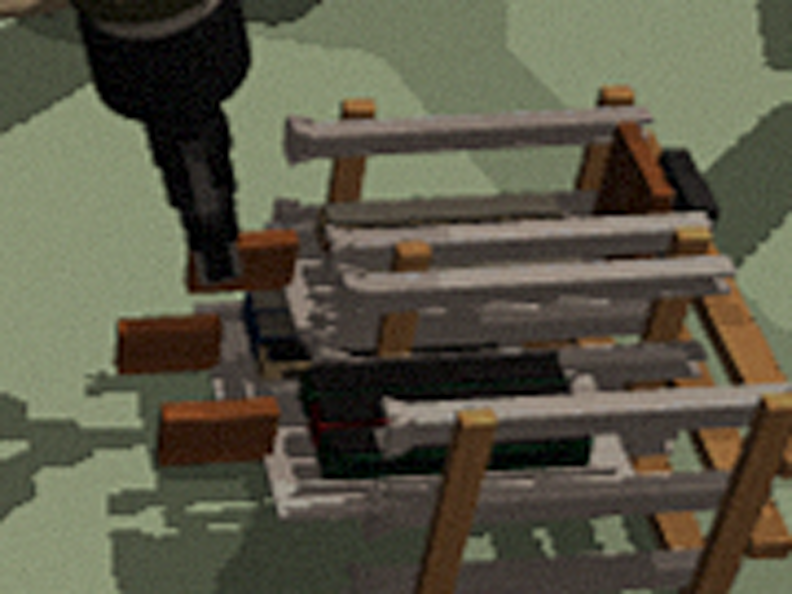

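Buffer contact: Fy ≈ −3 N at TCP y ≈ 115, and its bar is just starting to move (crop x 85 → 81). I'll push slowly over the 12 mm travel.

Emit:
play_rows([
  {"slide": [-0.01, 0.1, 0], "rotation": [0, 0, 0], "gripper": 0.4},
  {"slide": [-0.02, 0.2, 0], "rotation": [0, 0, 0], "gripper": 0.4},
  {"slide": [-0.02, 0.3, 0], "rotation": [0, 0, 0], "gripper": 0.4},
  {"slide": [-0.03, 0.4, 0], "rotation": [0, 0, 0], "gripper": 0.4},
  {"slide": [-0.04, 0.5, 0], "rotation": [0, 0, 0], "gripper": 0.4},
  {"slide": [-0.05, 0.6, 0], "rotation": [0, 0, 0], "gripper": 0.4},
  {"slide": [-0.05, 0.7, 0], "rotation": [0, 0, 0], "gripper": 0.4},
  {"slide": [-0.05, 0.7, 0], "rotation": [0, 0, 0], "gripper": 0.4},
])

```text
time_s: 16.4
position: [512.8, 123.1, 90.5]
tcp_rot: [-1.997, -2.155, -0.263]
force: [1.3, -2.8, -1.9]
gripper_width: 9.7
```

Emit:
play_rows([
  {"slide": [-0.01, 0.1, 0], "rotation": [0, 0, 0], "gripper": 0.4},
  {"slide": [-0.01, 0.2, 0], "rotation": [0, 0, 0], "gripper": 0.4},
  {"slide": [-0.01, 0.2, 0], "rotation": [0, 0, 0], "gripper": 0.4},
])

```text
time_s: 16.7
position: [512.7, 125.1, 90.5]
tcp_rot: [-1.997, -2.155, -0.262]
force: [1.1, -3.6, -1.0]
gripper_width: 9.5
```

Emit:
play_rows([
  {"slide": [-0.01, 0.05, 0], "rotation": [0, 0, 0], "gripper": 0.4},
  {"slide": [-0.01, 0.1, 0], "rotation": [0, 0, 0], "gripper": 0.4},
  {"slide": [-0.01, 0.1, 0], "rotation": [0, 0, 0], "gripper": 0.4},
])

```text
time_s: 17.0
position: [512.6, 126.0, 90.5]
tcp_rot: [-1.997, -2.155, -0.262]
force: [0.1, -3.0, -1.5]
gripper_width: 9.5
```

Emit:
play_rows([
  {"slide": [0, 0.05, 0], "rotation": [0, 0, 0], "gripper": 0.4},
  {"slide": [0, 0.05, 0], "rotation": [0, 0, 0], "gripper": 0.4},
])

```text
time_s: 17.2
position: [512.6, 126.4, 90.5]
tcp_rot: [-1.997, -2.155, -0.262]
force: [0.7, -3.3, -1.3]
gripper_width: 9.5
```

Emit:
play_rows([
  {"slide": [0, 0.05, 0], "rotation": [0, 0, 0], "gripper": 0.4},
  {"slide": [-0.01, 0.1, 0], "rotation": [0, 0, 0], "gripper": 0.4},
  {"slide": [-0.01, 0.1, 0], "rotation": [0, 0, 0], "gripper": 0.4},
])

```text
time_s: 17.5
position: [512.7, 126.5, 90.6]
tcp_rot: [-1.998, -2.157, -0.261]
force: [-0.3, -9.1, 0.6]
gripper_width: 9.5
```

The hard stop is reached: force has risen to 9 N and motion has stopped. I'll bring it up to about 15 N.

Emit:
play_rows([
  {"slide": [0, 0.03, 0], "rotation": [0, 0, 0], "gripper": 0.4},
  {"slide": [0, 0.05, 0], "rotation": [0, 0, 0], "gripper": 0.4},
  {"slide": [0, 0.05, 0], "rotation": [0, 0, 0], "gripper": 0.4},
])

```text
time_s: 17.8
position: [512.9, 126.5, 90.6]
tcp_rot: [-1.999, -2.157, -0.261]
force: [-0.1, -11.4, -0.0]
gripper_width: 10.0
```

Emit:
play_rows([
  {"slide": [0, 0.04, 0], "rotation": [0, 0, 0], "gripper": 0.4},
  {"slide": [-0.01, 0.07, 0], "rotation": [0, 0, 0], "gripper": 0.4},
  {"slide": [-0.01, 0.07, 0], "rotation": [0, 0, 0], "gripper": 0.4},
  {"slide": [-0.01, 0.07, 0], "rotation": [0, 0, 0], "gripper": 0.4},
])

```text
time_s: 18.2
position: [513.0, 126.6, 90.6]
tcp_rot: [-1.999, -2.158, -0.26]
force: [0.1, -15.7, 0.7]
gripper_width: 9.5
```

Run:
```python
from h import *
w=read_camera("wrist"); crop(w["img"],60,0,520,480,1.2,"pics/w13.png")
t=read_camera("top"); crop(t["img"],80,200,180,110,4.4,"pics/t13.png")
for i in range(3):
  read_camera("top"); s=bot.state(); print(s["position"],s["force"],s["ft_torque"],s["gripper_width"])
```

```text
[512.96245437 126.57492375  90.56452527] [  0.26965297 -17.05807751   1.06324111] [-2.54910769  0.07929421  0.20014711] 9.54968032202812
[512.975987   126.56365184  90.57531608] [  0.11251136 -15.92876464   1.53054133] [-2.5308141   0.03152264  0.14933299] 9.794972932616368
[512.96162815 126.57939641  90.57631668] [ -0.03008171 -15.73917562  -0.35540816] [-2.56141688  0.07919903  0.15428915] 9.87431684809479
```

View pics/w13.png

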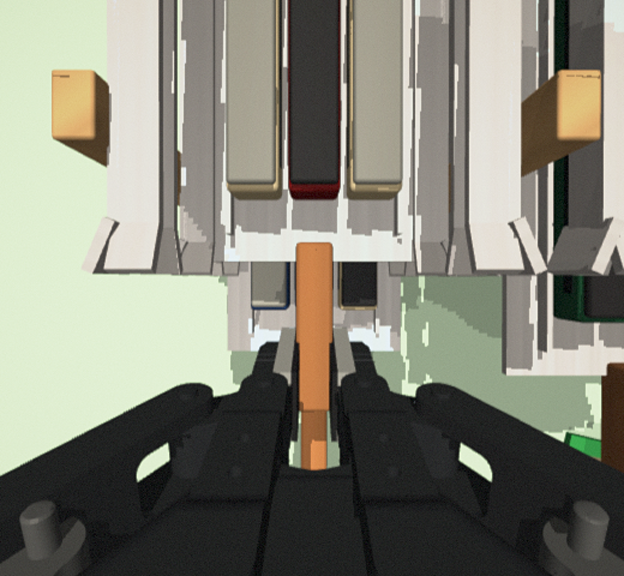

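View pics/t13.png

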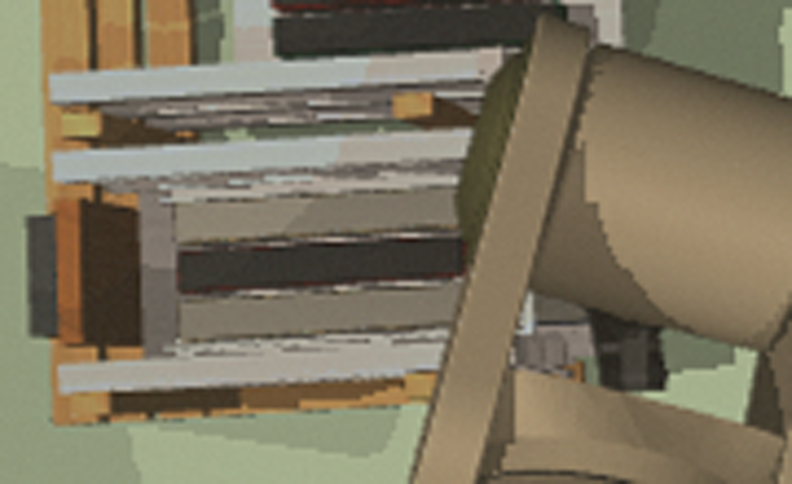

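The buffer bar has moved about 11–12 mm and the push holds at about 16 N. I'll release, then back off up and away from the rack.

Emit:
play_rows([
  {"slide": [0, 0, -0.04], "rotation": [0, 0, 0], "gripper": 0.4},
  {"slide": [0, 0, -0.04], "rotation": [0, 0, 0], "gripper": 0.4},
  {"slide": [0, 0, -0.04], "rotation": [0, 0, 0], "gripper": 1.5},
  {"slide": [0, 0, -0.04], "rotation": [0, 0, 0], "gripper": 3},
  {"slide": [0, 0, -0.04], "rotation": [0, 0, 0], "gripper": 5},
  {"slide": [0, 0, -0.04], "rotation": [0, 0, 0], "gripper": 5},
  {"slide": [0, 0, -0.04], "rotation": [0, 0, 0], "gripper": 5},
  {"slide": [0, 0, -0.04], "rotation": [0, 0, 0], "gripper": 5},
  {"slide": [0, 0, -0.04], "rotation": [0, 0, 0], "gripper": 5},
], force=30)

```text
time_s: 19.35
position: [512.4, 128.7, 90.1]
tcp_rot: [-1.997, -2.155, -0.262]
force: [0.9, 0.1, -0.3]
gripper_width: 50.2
```

Run:
```python
from h import *
w=read_camera("wrist"); crop(w["img"],60,0,520,480,1.2,"pics/w14.png")
s=bot.state(); print(s["position"],s["force"],s["gripper_width"])
```

```text
[512.41916382 128.65695166  90.12603017] [-0.20785977 -0.18460581  0.4810502 ] 49.75343953891526
```

View pics/w14.png

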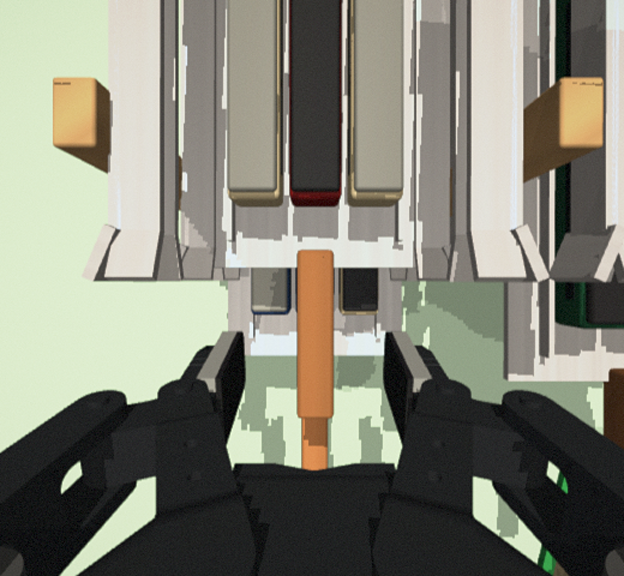

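Released with no residual force. The jaws straddle the handle clear on both sides, so I can withdraw.

Emit:
play_rows([
  {"slide": [0.02, -0.3, 1], "rotation": [0, 0, 0], "gripper": 5},
  {"slide": [0.05, -0.6, 2], "rotation": [0, 0, 0], "gripper": 5},
  {"slide": [0.1, -1.2, 4], "rotation": [0, 0, 0], "gripper": 5},
  {"slide": [0.2, -3, 7], "rotation": [0, 0, 0], "gripper": 5},
  {"slide": [0.4, -6, 10], "rotation": [0, 0, 0], "gripper": 5},
  {"slide": [0.6, -9, 12], "rotation": [0, 0, 0], "gripper": 5},
  {"slide": [0.8, -13, 12], "rotation": [0, 0, 0], "gripper": 5},
  {"slide": [1, -17, 12], "rotation": [0, 0, 0], "gripper": 5},
  {"slide": [1, -20, 12], "rotation": [0, 0, 0], "gripper": 5},
  {"slide": [1, -20, 12], "rotation": [0, 0, 0], "gripper": 5},
])

```text
time_s: 20.4
position: [522.6, -74.9, 210.7]
tcp_rot: [-2.003, -2.152, -0.263]
force: [0.5, -0.3, -0.5]
gripper_width: 49.7
```

Run:
```python
from h import *
a=read_camera("scene"); crop(a["img"],200,150,340,200,2.3,"pics/s15.png")
t=read_camera("top"); crop(t["img"],80,140,200,160,4,"pics/t15.png")
s=bot.state(); print(s["position"],s["force"],s["time_s"])
```

```text
[522.37469136 -71.73208378 210.74062826] [-0.09909867  0.52539742  0.40662948] 20.5
```

View pics/s15.png

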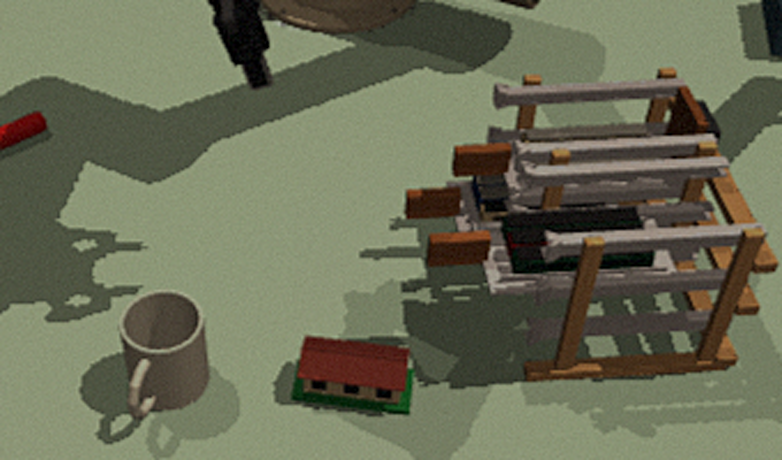

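View pics/t15.png

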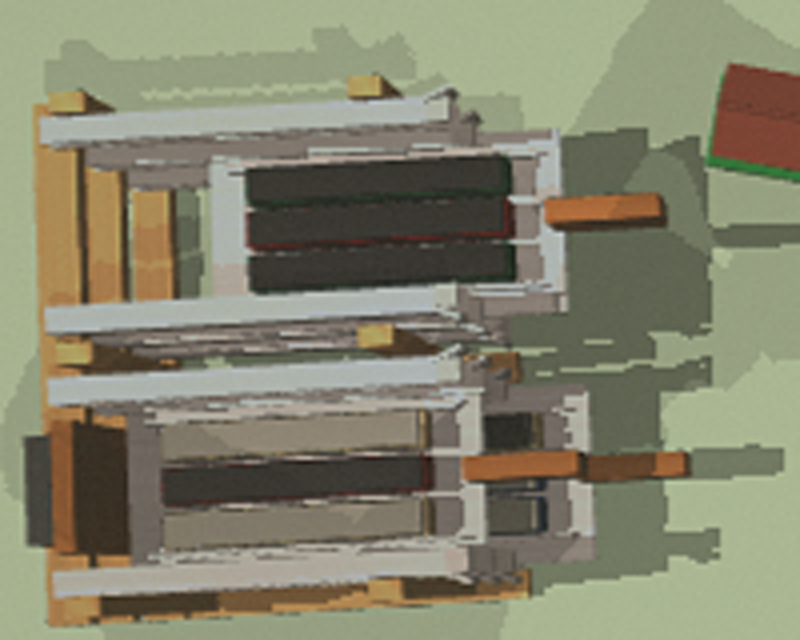

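The tray sits level on the middle pair above the parked tray, against the buffer that is all the way in. The other things are untouched. Handing in.

```bash
python3 -c "
from cell import workorder
print(workorder.sign_off())"
```

```text
the job is handed in; nothing more can be done
None
```

The loose tray is on the middle rail pair (105 mm) of the nearer bay, directly above the tray parked on the lowest pair. It has pushed the buffer in and rests against it. I let go and backed the arm off, and handed the job in at about 20.5 s of robot time.

**Push:** Buffer contact came at about 3 N, and the buffer moved about 12 mm before hitting its hard stop. I then raised the push in small steps to a steady 16 N, with one reading of 17 N.

**Last checks:** The final pictures show the tray in its rails, touching the buffer, with the mug, station and screwdriver in place. Force on the tool was near zero after release, so nothing is being touched.

**What disagreed:**
- **Fingertips:** they end about 24 mm short of the reported TCP. My first grip closed above the handle without touching it, and I corrected this from the images.
- **Camera heights:** they read 2–3 mm below the arm's own readings. I steered by the arm's height plus force, and felt no side contact on the way in.
- **Jaw opening:** it read about 9.7 mm on the 12 mm handle, but the grip held firm.

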